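# Lock the analyser's sample disk and load its reagents

### The job

Make the sample disk ready: tighten its brass castle nut clockwise until its yellow mark meets the yellow line on the collar, go on to the first slot that lines up with the spindle's cross hole, and push the red-gripped lock pin through slots and hole until its grip comes up to the nut. Only then, so that the reagents stay cold, slide the cooler's upper window back over its neighbour, move every brown bottle from the cooler into a pocket of the disk (standing on the pocket floor, one to a pocket), and at last shut the window fully again. Leave the tube rack, the beaker and the rinse bottle where they stand, and the lower window shut.

Things in the scene. Friction and masses are not known exactly. Their poses are not given: they have to be found in the camera images.
- nut (a joint): angle of the castle nut (rad); grows as it is tightened, clockwise from above. 0 = its yellow mark meets the yellow line on the collar: tight. Negative = loose (starts -1.5 to -0.9). Stop at 1.9. Turns against 0.25 N m when loose, rising smoothly to 0.45 N m at 0.8; stays where it is left, does not move up or down
- nut_mid (a point): centre of the brass castle nut on the disk's spindle, 12 mm above its underside; z up. Hexagon 44 mm across flats, 18 mm high; on it six teeth, 42 mm across, 13 mm high, with six slots 9.5 mm wide, one over the middle of each flat. x runs along the slot pair that comes to the hole first past tight; flats face along x and every 60 degrees. Yellow mark on the tooth 30 degrees anticlockwise of +x
- collar: aluminium collar under the nut, fixed, origin on the axis at the level of the disk's flat centre, 27 mm below nut_mid. Boss 38 mm wide, 15 mm high (narrower than the nut, so fingers may reach past the nut's underside) on a flat painted disc with the yellow line, 30 degrees anticlockwise of its x. Its x is where the nut's x is when the nut is at 0
- hole (a point): centre of the 8.5 mm cross hole through the steel spindle (22 mm diameter, top 14 mm above this point, where a black line shows the hole's direction). x along the hole (either end may be used), z up. 12 mm above nut_mid, level with the slots, 39 mm above the disk's flat centre. The spindle does not turn
- disk (a point): on the spindle's axis at the height of the pocket floors of the white sample disk (fixed, 260 mm diameter, does not turn); z up. Twelve open pockets, each about 48 mm radially by 40 to 56 mm across, centred 96 mm from the axis at 15, 45, 75, ... degrees from this x axis, radial walls 4 mm thick between them. Walls and the flat centre (72 mm radius) rise 22 mm above the floor
- pin_grip (a point): centre of the lock pin's red grip, a block 30 mm long (x), 18 mm wide (y), 26 mm high (z). A steel rod 6 mm thick with a round end comes out of the middle of its +x face, rod end 65 mm from this point. About 55 g. The pin lies level on a black mat 2 mm thick, rod about 15 mm above the bench
- pin_mid (a point): point on the lock pin's rod 36 mm from the grip's centre along +x (21 mm out of the grip); it lies at the middle of the cross hole when the pin is home with its grip up to the nut's teeth; x along the rod
- pin: the lock pin; origin under the centre of its grip, axes as pin_grip
- window_a (a joint): travel of the cooler's upper clear window (m): 0 = shut over the half with the bottles, 0.143 = stop, slid over its neighbour (towards the cooler's own -y). Slides with about 1.2 N
- window_a_handle (a point): centre of the black bar handle standing on the middle of the upper window: 60 mm along x, 12 mm along y, 20 mm high, its top about 104 mm above the bench. The window slides along this point's y axis. The window is 182 mm (x) by 171 mm (y), its top 10 mm below this point
- window_b (a joint): travel of the lower window, which covers the other half (m): 0 = shut; it stays shut. It has a like handle near the cooler's -y end
- cooler_in (a point): middle of the inner floor of the cooler's bottle half, 10 mm above the bench; z up, x along the row of bottles. The chest is 200 mm (x) by 350 mm (y), 70 mm high, side rails to 86 mm, walls 10 mm; its middle lies 96 mm from here along -y. With window_a at 0.141 the opening runs from 67 mm on the -y side to 69 mm on the +y side of this point, and 90 mm either way along x
- bottle1_mid (a point): centre (half-way up) of a brown reagent bottle standing in the cooler or on the disk: 58 mm high, body 32 mm diameter to 38 mm up, cap 25 mm diameter from 43 mm up, about 60 g, z up. May be absent
- bottle1: the same bottle; origin in the middle of its underside
- bottle2_mid (a point): centre (half-way up) of a brown reagent bottle standing in the cooler or on the disk: 58 mm high, body 32 mm diameter to 38 mm up, cap 25 mm diameter from 43 mm up, about 60 g, z up. May be absent
- bottle2: the same bottle; origin in the middle of its underside
- bottle3_mid (a point): centre (half-way up) of a brown reagent bottle standing in the cooler or on the disk: 58 mm high, body 32 mm diameter to 38 mm up, cap 25 mm diameter from 43 mm up, about 60 g, z up. May be absent
- bottle3: the same bottle; origin in the middle of its underside
- bottle4_mid (a point): centre (half-way up) of a brown reagent bottle standing in the cooler or on the disk: 58 mm high, body 32 mm diameter to 38 mm up, cap 25 mm diameter from 43 mm up, about 60 g, z up. May be absent
- bottle4: the same bottle; origin in the middle of its underside
- tube_rack: bystander: white rack of purple-capped tubes, 60 by 170 mm, 87 mm high; origin under its centre
- beaker: bystander: glass beaker, 70 mm diameter, 85 mm high; origin under its centre
- rinse: bystander: white bottle with a blue cap, 60 mm diameter, 140 mm high; origin under its centre
There are look-alikes about, which are no part of the job. What is meant by the pin is not blue or turquoise, and is the smaller of those in its own colour.

How it is judged:
By the outcome, as a careful person would: the job done as asked, in the order asked, and still so for the second after the job is handed in, with the robot touching nothing.
Of bottle1, bottle2, bottle3, bottle4 only 3 to 4 are there at a start; the rules pass over those that are not, and their reading is None.
At some moment in a run one of pin may be knocked a few centimetres aside while the robot is not near it.
It also fails if it takes over 210 s, if anything falls off the work surface, if the arm or the gripper's body presses on something with over 40 N, if the wrist force passes 120 N, or if a joint passes its speed limit or range.

### The arm

A 6-joint arm with a two-finger parallel gripper is mounted at the origin on the work surface. World frame = base frame: x ahead of the robot, y to its left, z up, the work surface at z = 0. Lengths are in m, angles in degrees, forces in N, time in s.
With the tool pointing down it reaches from about 0.375 to 0.9 m from the base axis. Payload 3.1 kg.
Tool frame: the origin (TCP) lies at the very end of the fingers, on their centre line; the grasp point (between the pads) lies 19 mm behind it; z points along the fingers, y is the line along which they close (so a half turn about z gives the same grasp; the last joint's range is limited). The gripper opens to 87 mm and grips with 3 to 60 N. Pads are 19 mm wide; open, the fingers measure 117 mm over their backs; the gripper's body (75 mm by 190 mm) begins 51 mm behind the grasp point.
Start: joints at [60.189, 30.224, 82.088, -0, 67.689, -10.227], TCP at [0.209, 0.589, 0.223] pointing down, gripper open.
Joint ranges: [-176.69, 176.69], [-43.24, 126.21], [12.49, 139.97], [-82, 262], [0, 151.66], [-163.58, 163.58]. Speed limits (degrees/s): [159.86, 159.86, 180, 180, 180, 180].

### API

Orientations are given as a 3x3 rotation matrix whose columns are the frame's x, y, z axes.
In Python, from rig import bot gives the robot as it stands.
- The arm moves only by the tool move_arm, never from a script. Its argument "increments" is a list of rows, each an object with "xyz": the shift along the tool's x, y, z in mm, a list of three; "roll": the turn about the tool's z in rad; "grip": the opening in per cent of the stroke, from 0 (shut) to 100 (fully open). A call has 1 to 5 rows; each row shifts and turns the commanded pose from where the row before left it, along the tool's axes as they then stand; what a row does not reach is not made up. A row lasts 1/12 s, in which the tool goes at most 41.7 mm and 7.16 degrees, less where a joint would pass 70% of its speed; a pose out of reach is approached as far as the arm can. A call is refused whole if a number of a shift passes 41.7 or a number of a turn 0.125, either way. A call with a gripper value outside its range is refused whole. The fingers move at their own pace and stop on an object; the grip force is fixed at half the most. Time passes only in rows, so rows that do not move let the fingers close. It gives the time, the measured TCP pose, the force, the opening and the grip force at its end, in the units of the state.
- bot.read_state(): the state, without advancing time (a new reading comes with each control period).
- bot.capture(name): name is "scene" or "top" or "wrist"; returns (picture, depth): 420x560x3 uint8, red, green, blue; 420x560 float32, m along the optical axis (not along the pixel's ray), 0 where there is no reading.
- bot.camera_model(name): a dict with "intrinsics" (3x3 intrinsics, pixels), "D" ([k1, k2, p1, p2, k3] as OpenCV has them; the pictures are not rectified), "rvec" (rotation vector, rad) and "tvec" (3), from world to camera coordinates, as OpenCV has them; the wrist camera has in their place "tool_from_camera" (4x4, takes a point from camera to tool coordinates, whose origin is the TCP and whose axes are the flange's). Camera axes: x right, y down, z forward; pixel columns grow to the right and rows downward; lengths in m; the calibration is good to about 2 mm. A picture is of the moment at which its call begins: read the wrist's pose just before it. camera_model takes no time and is no camera call.
- bot.hand_in(): hands the job in; it is judged then, once.
Trained networks look in the newest picture that a camera, given by its name, has taken for a name from the list of things; names that differ only in an ending like _2 or _b are one class to them, and where a whole thing is asked for, a point or a joint stands for the part that bears it (a point fixed in the world has none). Each returns a list of dicts, best first, with "conf" (0 to 1); they miss things now and then, are a little off and sometimes report something else, mostly with a low value. They report only what shows in the picture. A call takes as long as a camera call. They do not tell look-alikes from the thing itself.
- bot.spot_in(label, camera): "at" ([x, y, z] in m, in the coordinates of the camera as it stood for that picture, good to about 4 mm: the middle of the surface that is visible of it).
- bot.trace(label, camera): "mask" (420x560 bool, what is visible of it).
The state is a dict: "time_s": time; "joint_positions": joint angles; "qvel": joint speeds; "tau": joint torques, N m; "position": TCP position; "tcp_rot": TCP orientation; "force": force on the tool from outside, world axes, zero at the start; "moment": the same for the moment, N m; "opening": opening from 0.0 (shut) to 1.0 (fully open); "grasp_force": force on a finger pad.
Only numpy, scipy, OpenCV 4.12 (cv2) and the standard library are available. Lean on these libraries where they do the work, as an engineer would, in place of code of your own. Each camera call takes 0.05 s, during which the arm holds its last target. There are 200 camera calls.

## Working session

There is one attempt and no reset: what is moved stays moved. The work goes in short steps, Python scripts to look and compute and a tool call to move; the robot and the scene stay as the last step left them, time stands still between calls to the robot, and variables do not carry over. Pictures are saved under pics/ and viewed, at most 14 in all, crops included, and the job is handed in when it is done.

Besides the shell and the picture viewer there is one more tool, called as a command line: name --argument value ..., lists and objects as JSON in quotes. move_arm: Moves the arm, as the interface text tells. Its arguments: {"type":"object","properties":{"increments":{"type":"array"}},"required":["increments"]}

```bash
ls; mkdir -p pics; cat > h.py <<'E'
import numpy as np, cv2
from rig import bot
def world_from_cam(name, st=None):
    m=bot.camera_model(name); T=np.eye(4)
    if name=="wrist":
        st=st or bot.read_state()
        T[:3,:3]=st["tcp_rot"]; T[:3,3]=st["position"]
        return T@np.array(m["tool_from_camera"])
    T[:3,:3]=cv2.Rodrigues(np.array(m["rvec"],float))[0]; T[:3,3]=np.ravel(m["tvec"])
    return np.linalg.inv(T)
def shot(name, fn=None):
    T=world_from_cam(name); im,d=bot.capture(name)
    if fn: cv2.imwrite("pics/"+fn,im[:,:,::-1])
    return im,d,T
def cloud(name,d,T):
    m=bot.camera_model(name); K=np.array(m["intrinsics"]); D=np.array(m["D"],float)
    v,u=np.mgrid[:d.shape[0],:d.shape[1]]
    p=cv2.undistortPoints(np.stack([u,v],-1).reshape(-1,1,2).astype(np.float64),K,D).reshape(*d.shape,2)
    P=np.dstack([p*d[...,None],d]); return P@T[:3,:3].T+T[:3,3]
def spots(label,name,T):
    return [(round(r["conf"],2),np.round(T[:3,:3]@r["at"]+T[:3,3],4).tolist()) for r in bot.spot_in(label,name)]
def project(name,P,T):
    m=bot.camera_model(name); Ti=np.linalg.inv(T)
    return cv2.projectPoints(np.float64(P).reshape(-1,3),cv2.Rodrigues(Ti[:3,:3])[0],Ti[:3,3],np.array(m["intrinsics"]),np.array(m["D"],float))[0].reshape(-1,2)
E
python3 - <<'E'
from h import *
s=bot.read_state(); print({k:np.round(v,3).tolist() for k,v in s.items()})
for c in ("top","scene"):
    im,d,T=shot(c,c+"0.png"); print(c,T[:3,3].round(3))
    for l in ("nut","pin","window_a_handle","bottle1","collar","disk","tube_rack","beaker","rinse"): 
        print(l,spots(l,c,T))
print(np.round(bot.camera_model("wrist")["tool_from_camera"],3))
E
```

```text
pics
{'time_s': 0.0, 'joint_positions': [60.19, 30.276, 82.158, -0.002, 67.687, -10.227], 'qvel': [0.032, -0.111, -0.025, 0.104, -0.003, 0.043], 'tau': [-0.002, -44.005, -17.659, 0.063, 0.058, -0.0], 'position': [0.209, 0.588, 0.222], 'tcp_rot': [[-0.942, 0.335, -0.001], [0.335, 0.942, -0.002], [0.0, -0.002, -1.0]], 'force': [0.548, -0.548, 0.176], 'moment': [-0.033, -0.004, -0.024], 'grasp_force': 0.0, 'opening': 1.001}
top [ 0.266 -0.1    1.272]
nut [(0.52, [0.5291, 0.2337, 0.1023])]
pin [(0.75, [0.2988, 0.154, 0.0334]), (0.73, [0.6282, 0.0049, 0.0267]), (0.66, [0.4387, -0.03, 0.026]), (0.52, [0.3349, -0.1634, 0.0371])]
window_a_handle [(0.77, [0.5448, -0.246, 0.0773]), (0.48, [0.7479, -0.28, 0.0454])]
bottle1 []
collar [(0.94, [0.5355, 0.2376, 0.0686]), (0.71, [0.5562, -0.4152, 0.0771])]
disk [(0.72, [0.5292, 0.2339, 0.0473])]
tube_rack [(0.62, [0.7481, -0.0616, 0.0448])]
beaker [(0.95, [0.7454, -0.2811, 0.0444])]
rinse [(0.8, [0.7613, 0.2182, 0.0908]), (0.52, [0.7513, -0.2805, 0.0441])]
scene [ 1.362 -0.094  0.597]
nut [(0.88, [0.5545, 0.2378, 0.1008]), (0.67, [0.5893, 0.2175, 0.0544])]
pin [(0.73, [0.3125, 0.1561, 0.0233]), (0.64, [0.3681, -0.1572, 0.0283]), (0.61, [0.5625, -0.2453, 0.0865]), (0.59, [0.6347, 0.0087, 0.0181]), (0.55, [0.4499, -0.0279, 0.0206])]
window_a_handle [(0.57, [0.561, -0.2457, 0.0821])]
bottle1 []
collar [(0.79, [0.5543, 0.2283, 0.0695])]
disk [(0.63, [0.594, 0.2151, 0.061])]
tube_rack [(0.5, [0.556, 0.231, 0.0684])]
beaker [(0.86, [0.7629, -0.2785, 0.0573])]
rinse [(0.62, [0.7895, 0.2172, 0.0761])]
[[ 0.    -0.966 -0.259  0.07 ]
 [ 1.     0.     0.     0.   ]
 [-0.    -0.259  0.966 -0.162]
 [ 0.     0.     0.     1.   ]]
```

View pics/top0.png

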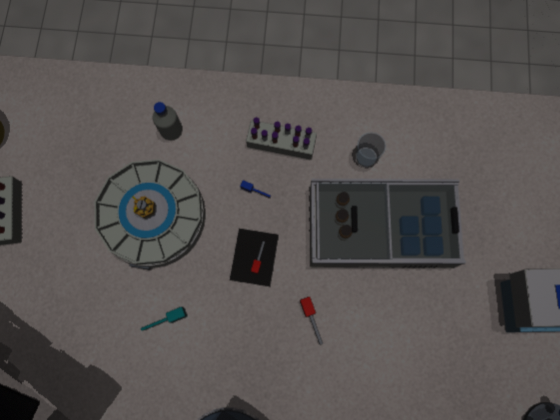

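View pics/scene0.png

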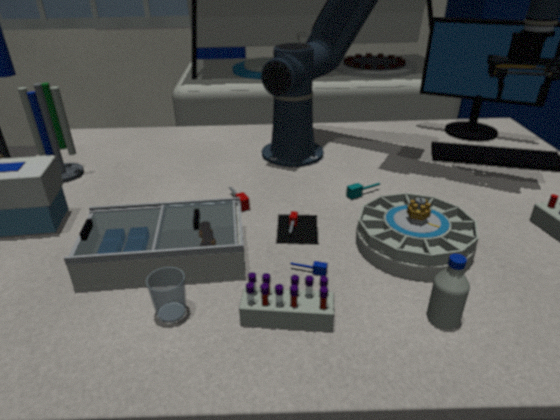

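move_arm --increments '[{"xyz": [-35,-19,0]},{"xyz": [-35,-19,0]},{"xyz": [-35,-19,0]},{"xyz": [-35,-19,0]},{"xyz": [-35,-19,0]}]'

```text
schema error: expected keys xyz, roll, grip
```

move_arm --increments '[{"xyz": [-35,-19,0]},{"xyz": [-35,-19,0]},{"xyz": [-35,-19,0]},{"xyz": [-35,-19,0]},{"xyz": [-35,-19,0]}]'

```text
schema error: expected keys xyz, roll, grip
```

move_arm --increments '[{"xyz": [-35,-18,0]},{"xyz": [-35,-18,0]},{"xyz": [0,0,0]},{"xyz": [0,0,0]}]'

```text
schema error: expected keys xyz, roll, grip
```

```bash
python3 - <<'E'
from h import *
s=bot.read_state(); print(s["position"],s["tcp_rot"],s["joint_positions"])
im,d,T=shot("wrist","w1.png"); np.savez("w1.npz",im=im,d=d,T=T)
print(spots("nut","wrist",T),spots("collar","wrist",T))
P=cloud("wrist",d,T); z=P[...,2][d>0]; print(np.percentile(z,[1,5,25,50,75,95,99]))
h,e=np.histogram(z,bins=np.arange(0,.16,.004)); print(list(zip(e.round(3),h)))
cv2.imwrite("pics/w1c.png",cv2.resize(im[60:360,100:460,::-1],(792,600)[:2]))
E
```

```text
[0.20944813 0.58883277 0.22254738] [[-9.42151777e-01  3.35186558e-01 -3.00944514e-05]
 [ 3.35186559e-01  9.42151777e-01 -1.60247885e-05]
 [ 2.29822472e-05 -2.51850385e-05 -9.99999999e-01]] [ 6.01885570e+01  3.02237595e+01  8.20873923e+01  1.12376403e-03
  6.76905021e+01 -1.02279868e+01]
[] []
[-7.46488373e-01 -3.48291671e-01  1.70153716e-04  1.72776470e-02
  3.16008104e-01  3.38956509e-01  3.44648833e-01]
[(np.float64(0.0), np.int64(59443)), (np.float64(0.004), np.int64(30)), (np.float64(0.008), np.int64(39)), (np.float64(0.012), np.int64(373)), (np.float64(0.016), np.int64(34726)), (np.float64(0.02), np.int64(557)), (np.float64(0.024), np.int64(1)), (np.float64(0.028), np.int64(0)), (np.float64(0.032), np.int64(0)), (np.float64(0.036), np.int64(0)), (np.float64(0.04), np.int64(0)), (np.float64(0.044), np.int64(0)), (np.float64(0.048), np.int64(178)), (np.float64(0.052), np.int64(10)), (np.float64(0.056), np.int64(6)), (np.float64(0.06), np.int64(14)), (np.float64(0.064), np.int64(22)), (np.float64(0.068), np.int64(16)), (np.float64(0.072), np.int64(22)), (np.float64(0.076), np.int64(35)), (np.float64(0.08), np.int64(61)), (np.float64(0.084), np.int64(0)), (np.float64(0.088), np.int64(0)), (np.float64(0.092), np.int64(0)), (np.float64(0.096), np.int64(0)), (np.float64(0.1), np.int64(0)), (np.float64(0.104), np.int64(0)), (np.float64(0.108), np.int64(0)), (np.float64(0.112), np.int64(0)), (np.float64(0.116), np.int64(0)), (np.float64(0.12), np.int64(0)), (np.float64(0.124), np.int64(0)), (np.float64(0.128), np.int64(0)), (np.float64(0.132), np.int64(0)), (np.float64(0.136), np.int64(0)), (np.float64(0.14), np.int64(0)), (np.float64(0.144), np.int64(0)), (np.float64(0.148), np.int64(0)), (np.float64(0.152), np.int64(0))]
```

View pics/w1.png

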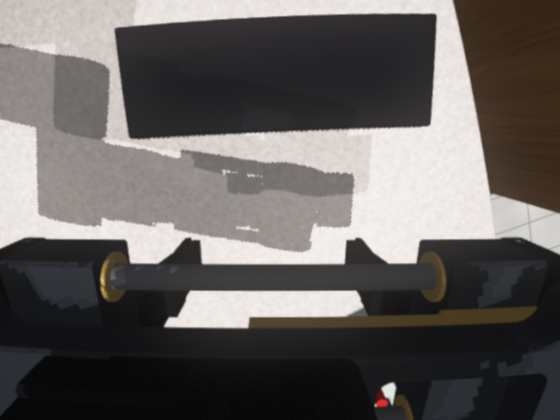

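move_arm --increments '[{"xyz": [-35,-16,0],"roll": 0,"grip": 100},{"xyz": [-35,-16,0],"roll": 0,"grip": 100},{"xyz": [-35,-16,0],"roll": 0,"grip": 100},{"xyz": [-35,-16,0],"roll": 0,"grip": 100},{"xyz": [-35,-16,0],"roll": 0,"grip": 100}]'

```text
time_s: 1.57
position: [0.3484, 0.4536, 0.2227]
tcp_rot: [[-0.942, 0.334, 0.0], [0.334, 0.942, 0.0], [-0.0, 0.0, -1.0]]
force: [0.4, -0.0, -0.0]
opening: 1.002
grasp_force: 0.0
```

move_arm --increments '[{"xyz": [-35,-16,0],"roll": 0,"grip": 100},{"xyz": [-35,-16,0],"roll": 0,"grip": 100},{"xyz": [-35,-16,0],"roll": 0,"grip": 100},{"xyz": [-35,-16,0],"roll": 0,"grip": 100},{"xyz": [-35,-16,0],"roll": 0,"grip": 100}]'

```text
time_s: 1.98
position: [0.4868, 0.3193, 0.2227]
tcp_rot: [[-0.942, 0.335, 0.0], [0.335, 0.942, 0.0], [-0.0, 0.0, -1.0]]
force: [0.5, 1.1, -0.4]
opening: 1.002
grasp_force: 0.0
```

move_arm --increments '[{"xyz": [-35,-16,0],"roll": 0,"grip": 100},{"xyz": [-35,-16,0],"roll": 0,"grip": 100},{"xyz": [-35,-16,0],"roll": 0,"grip": 100},{"xyz": [-30,-16,0],"roll": 0,"grip": 100},{"xyz": [0,0,0],"roll": 0,"grip": 100}]'

```text
time_s: 2.4
position: [0.5969, 0.2099, 0.2227]
tcp_rot: [[-0.94, 0.341, 0.005], [0.341, 0.94, -0.002], [-0.006, -0.0, -1.0]]
force: [0.2, 0.9, -0.1]
opening: 1.0
grasp_force: 0.0
```

```bash
python3 - <<'E'
from h import *
s=bot.read_state(); print(s["time_s"],s["position"],s["tcp_rot"].round(3),s["joint_positions"].round(1))
im,d,T=shot("wrist","w2.png"); np.savez("w2.npz",im=im,d=d,T=T)
print(spots("nut","wrist",T),spots("collar","wrist",T))
P=cloud("wrist",d,T); z=P[...,2][d>0]
h,e=np.histogram(z,bins=np.arange(0,.14,.004)); print([(float(a.round(3)),int(b)) for a,b in zip(e,h) if b>50])
E
```

```text
2.4 [0.59693616 0.20991303 0.22270812] [[-0.94   0.341  0.005]
 [ 0.341  0.94  -0.002]
 [-0.006 -0.    -1.   ]] [  9.4  30.7  81.1  -0.2  67.9 -60.7]
[(0.75, [0.5419, 0.24, 0.1015])] [(0.73, [0.5379, 0.2425, 0.0673])]
[(0.0, 64814), (0.004, 565), (0.008, 536), (0.012, 566), (0.016, 688), (0.02, 518), (0.024, 732), (0.028, 573), (0.032, 344), (0.036, 305), (0.04, 300), (0.044, 20311), (0.048, 1620), (0.052, 946), (0.056, 999), (0.06, 1107), (0.064, 4003), (0.068, 14680), (0.072, 76), (0.076, 80), (0.08, 87), (0.084, 93), (0.088, 108), (0.1, 804), (0.112, 564), (0.12, 456)]
```

View pics/w2.png

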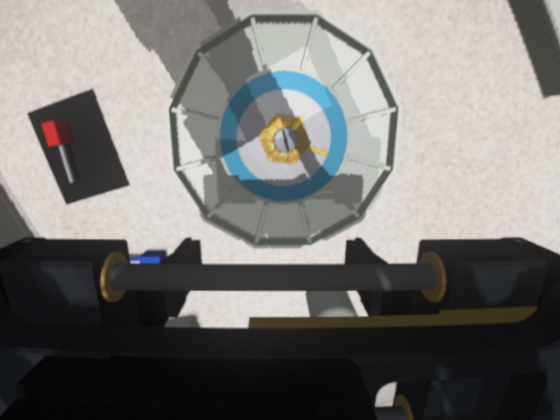

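```bash
cat > nut.py <<'E'
from h import *
def analyse(im,d,T,c0,tag,cam="wrist"):
    P=cloud(cam,d,T); r=np.hypot(P[...,0]-c0[0],P[...,1]-c0[1])
    z=P[...,2]; ok=d>0
    sp=ok&(r<.02)&(z>.1175)&(z<.125); ct=P[sp].mean(0); print("spindle top centre",ct.round(4),sp.sum())
    hsv=cv2.cvtColor(im,cv2.COLOR_RGB2HSV)
    # orthographic views at spindle top, tooth top, flat
    out=[]
    for zz in (.121,.114,.069):
        n=300; s=.00025 if zz>.1 else .0004
        g=(np.arange(n)-n/2)*s
        X,Y=np.meshgrid(ct[0]+g[::-1],ct[1]+g[::-1],indexing="ij")  # x up, y left
        uv=project(cam,np.dstack([X,Y,np.full_like(X,zz)]),T).reshape(n,n,2).astype(np.float32)
        out.append(cv2.remap(im,uv,None,cv2.INTER_CUBIC))
    o=np.hstack([cv2.resize(i[:,:,::-1],(260,260)) for i in out]); cv2.imwrite("pics/"+tag,o)
    return ct
if __name__=="__main__":
    q=np.load("w2.npz"); analyse(q["im"],q["d"],q["T"],(.537,.239),"n2.png")
E
python3 nut.py
```

```text
spindle top centre [0.5412 0.2417 0.1214] 472
```

View pics/n2.png

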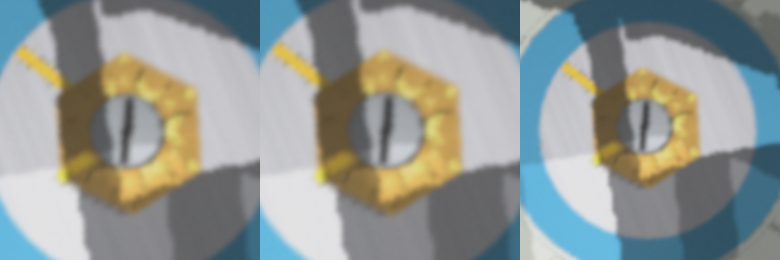

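move_arm --increments '[{"xyz": [28,4,0],"roll": 0,"grip": 100},{"xyz": [28,4,0],"roll": 0,"grip": 100},{"xyz": [0,0,0],"roll": -0.1,"grip": 100},{"xyz": [0,0,0],"roll": -0.1,"grip": 100},{"xyz": [0,0,0],"roll": -0.1,"grip": 100}]'

```text
time_s: 2.97
position: [0.539, 0.2435, 0.2228]
tcp_rot: [[-0.999, 0.033, -0.001], [0.033, 0.999, 0.0], [0.001, 0.0, -1.0]]
force: [-0.3, -0.2, 0.7]
opening: 0.997
grasp_force: 0.0
```

move_arm --increments '[{"xyz": [0,0,0],"roll": -0.1,"grip": 100},{"xyz": [0,0,35],"roll": 0,"grip": 100},{"xyz": [0,0,35],"roll": 0,"grip": 100},{"xyz": [0,0,0],"roll": 0,"grip": 100},{"xyz": [0,0,0],"roll": 0,"grip": 100}]'

```text
time_s: 3.38
position: [0.5385, 0.2424, 0.1513]
tcp_rot: [[-0.998, -0.06, -0.005], [-0.06, 0.998, -0.001], [0.005, -0.001, -1.0]]
force: [0.1, 0.4, 0.1]
opening: 0.998
grasp_force: 0.0
```

```bash
python3 - <<'E'
from h import *
s=bot.read_state(); print(s["time_s"],s["position"],s["tcp_rot"].round(3),s["joint_positions"].round(1))
R=s["tcp_rot"]; print(R.T@(np.array([.541,.2415,.080])-s["position"])*1000)
im,d,T=shot("wrist","w3.png")
E
```

```text
3.3833 [0.53854153 0.24235382 0.15127681] [[-0.998 -0.06  -0.005]
 [-0.06   0.998 -0.001]
 [ 0.005 -0.001 -1.   ]] [ 13.4  32.8  90.8   0.   56.7 -80.1]
[-2.79149937 -0.94878062 71.26334654]
```

```bash
python3 - <<'E'
from h import *
import time
s=bot.read_state(); print(s["position"],s["tcp_rot"].round(4).tolist())
im,d,T=shot("wrist"); s=bot.read_state(); print(s["position"])
P=cloud("wrist",d,T); r=np.hypot(P[...,0]-.541,P[...,1]-.2415); z=P[...,2]
for lo,hi,n in ((.117,.126,"spindle"),(.11,.117,"teeth"),(.098,.105,"hexagon top")):
    m=(d>0)&(r<.03)&(z>lo)&(z<hi); print(n,m.sum(),P[m].mean(0) if m.any() else "",(P[m].min(0),P[m].max(0)) if m.any() else "")
m=(d>0)&(r<.09)&(abs(P[...,2]-.069)<.003); print(z[m].mean())
# blue ring circle fit
hsv=cv2.cvtColor(im,cv2.COLOR_RGB2HSV); b=m&(hsv[...,0]>90)&(hsv[...,0]<115)&(hsv[...,1]>110)
p=P[b]; ang=np.degrees(np.arctan2(p[:,1]-.2415,p[:,0]-.541)); rr=np.hypot(p[:,0]-.541,p[:,1]-.2415)
print(b.sum(),[(a,float(np.percentile(rr[(ang>a)&(ang<a+20)],5).round(4)),float(np.percentile(rr[(ang>a)&(ang<a+20)],95).round(4))) for a in range(-180,180,20) if ((ang>a)&(ang<a+20)).sum()>50])
E
```

```text
[0.54049513 0.24258287 0.15303218] [[-0.9982, -0.0598, -0.0008], [-0.0598, 0.9982, 0.0], [0.0008, 0.0001, -1.0]]
[0.54171979 0.24258872 0.15413489]
spindle 698 [0.54057542 0.24174622 0.12130352] (array([0.53076896, 0.23129181, 0.11731165]), array([0.5522594 , 0.25239783, 0.12380384]))
teeth 939 [0.53964684 0.24157533 0.11416282] (array([0.5202573 , 0.22187103, 0.11000681]), array([0.56289686, 0.26118936, 0.11698362]))
hexagon top 998 [0.53492183 0.24168027 0.10163782] (array([0.51627993, 0.21922731, 0.09834559]), array([0.56366101, 0.26415871, 0.10499044]))
0.06898004484309848
5977 [(-180, 0.0511, 0.0654), (-160, 0.0508, 0.0654), (-140, 0.0506, 0.0653), (-120, 0.0509, 0.0652), (-100, 0.0512, 0.0657), (-80, 0.0515, 0.0659), (-60, 0.0517, 0.0662), (-40, 0.0516, 0.0605), (40, 0.0527, 0.0668), (60, 0.0525, 0.067), (80, 0.052, 0.0668), (100, 0.0518, 0.0666), (120, 0.0517, 0.0662), (140, 0.0512, 0.0659), (160, 0.0509, 0.0656)]
```

move_arm --increments '[{"xyz": [0,0,25],"roll": 0,"grip": 100},{"xyz": [0,0,25],"roll": 0,"grip": 100},{"xyz": [0,0,22],"roll": 0,"grip": 100},{"xyz": [0,0,0],"roll": 0,"grip": 70},{"xyz": [0,0,0],"roll": 0,"grip": 0}]'

```text
time_s: 3.9
position: [0.5418, 0.2419, 0.0817]
tcp_rot: [[-0.998, -0.058, 0.001], [-0.058, 0.998, 0.0], [-0.001, 0.0, -1.0]]
force: [0.1, 0.2, 0.4]
opening: 0.915
grasp_force: 0.0
```

move_arm --increments '[{"xyz": [0,0,0],"roll": 0,"grip": 0},{"xyz": [0,0,0],"roll": 0,"grip": 0},{"xyz": [0,0,0],"roll": 0,"grip": 0},{"xyz": [0,0,0],"roll": 0,"grip": 0},{"xyz": [0,0,0],"roll": 0,"grip": 0}]'

```text
time_s: 4.32
position: [0.5417, 0.2417, 0.0814]
tcp_rot: [[-0.998, -0.058, 0.001], [-0.058, 0.998, 0.0], [-0.001, 0.0, -1.0]]
force: [0.3, -0.2, -0.1]
opening: 0.556
grasp_force: 0.0
```

move_arm --increments '[{"xyz": [0,0,0],"roll": 0,"grip": 0},{"xyz": [0,0,0],"roll": 0,"grip": 0},{"xyz": [0,0,0],"roll": 0,"grip": 0}]'

```text
time_s: 4.57
position: [0.5415, 0.2418, 0.0812]
tcp_rot: [[-0.998, -0.058, 0.001], [-0.058, 0.998, 0.001], [-0.001, 0.001, -1.0]]
force: [-0.4, 1.3, 4.6]
opening: 0.504
grasp_force: 30.0
```

move_arm --increments '[{"xyz": [0,0,0],"roll": 0.08,"grip": 0},{"xyz": [0,0,0],"roll": 0.08,"grip": 0},{"xyz": [0,0,0],"roll": 0.08,"grip": 0},{"xyz": [0,0,0],"roll": 0.08,"grip": 0},{"xyz": [0,0,0],"roll": 0.08,"grip": 0}]'

```text
time_s: 4.98
position: [0.5415, 0.2415, 0.0811]
tcp_rot: [[-0.942, 0.337, 0.001], [0.337, 0.942, -0.001], [-0.001, -0.0, -1.0]]
force: [-0.3, 1.0, 5.4]
opening: 0.502
grasp_force: 30.0
```

move_arm --increments '[{"xyz": [0,0,0],"roll": 0.08,"grip": 0},{"xyz": [0,0,0],"roll": 0.08,"grip": 0},{"xyz": [0,0,0],"roll": 0.08,"grip": 0},{"xyz": [0,0,0],"roll": 0.08,"grip": 0},{"xyz": [0,0,0],"roll": 0.08,"grip": 0}]'

```text
time_s: 5.4
position: [0.5413, 0.2412, 0.0811]
tcp_rot: [[-0.736, 0.677, 0.0], [0.677, 0.736, -0.001], [-0.001, -0.001, -1.0]]
force: [-1.5, -0.1, 6.3]
opening: 0.503
grasp_force: 30.0
```

move_arm --increments '[{"xyz": [0,0,0],"roll": 0.08,"grip": 0},{"xyz": [0,0,0],"roll": 0.08,"grip": 0},{"xyz": [0,0,0],"roll": 0.08,"grip": 0},{"xyz": [0,0,0],"roll": 0.08,"grip": 0},{"xyz": [0,0,0],"roll": 0.08,"grip": 0}]'

```text
time_s: 5.82
position: [0.541, 0.2409, 0.0811]
tcp_rot: [[-0.415, 0.91, -0.0], [0.91, 0.415, -0.002], [-0.001, -0.001, -1.0]]
force: [-1.8, -1.2, 5.9]
opening: 0.505
grasp_force: 30.0
```

move_arm --increments '[{"xyz": [0,0,0],"roll": 0.08,"grip": 0},{"xyz": [0,0,0],"roll": 0.08,"grip": 0},{"xyz": [0,0,0],"roll": 0.08,"grip": 0},{"xyz": [0,0,0],"roll": 0.08,"grip": 0},{"xyz": [0,0,0],"roll": 0.08,"grip": 0}]'

```text
time_s: 6.23
position: [0.5406, 0.2409, 0.0811]
tcp_rot: [[-0.028, 1.0, -0.001], [1.0, 0.028, -0.002], [-0.002, -0.001, -1.0]]
force: [-3.3, -0.7, 6.8]
opening: 0.503
grasp_force: 30.0
```

move_arm --increments '[{"xyz": [0,0,0],"roll": 0.05,"grip": 0},{"xyz": [0,0,0],"roll": 0,"grip": 0},{"xyz": [0,0,0],"roll": 0,"grip": 0},{"xyz": [0,0,0],"roll": 0,"grip": 0}]'

```text
time_s: 6.57
position: [0.5406, 0.2409, 0.0811]
tcp_rot: [[0.021, 1.0, -0.001], [1.0, -0.021, -0.001], [-0.001, -0.001, -1.0]]
force: [-1.4, -1.5, 6.6]
opening: 0.504
grasp_force: 30.0
```

```bash
python3 - <<'E'
from h import *
from nut import analyse
s=bot.read_state(); print(s["time_s"],s["position"],s["tcp_rot"].round(3),s["joint_positions"].round(1),s["force"],s["moment"])
im,d,T=shot("wrist","w4.png"); analyse(im,d,T,(.5415,.242),"n4.png")
E
```

```text
6.5667 [0.54059334 0.2408817  0.08113059] [[ 0.021  1.    -0.001]
 [ 1.    -0.021 -0.001]
 [-0.001 -0.001 -1.   ]] [13.2 38.6 93.4 -0.1 48.1 14.5] [-1.44775914 -1.45812128  6.63730978] [-0.40127836  0.34103615 -0.0675709 ]
spindle top centre [0.5411 0.2373 0.1212] 491
```

View pics/n4.png

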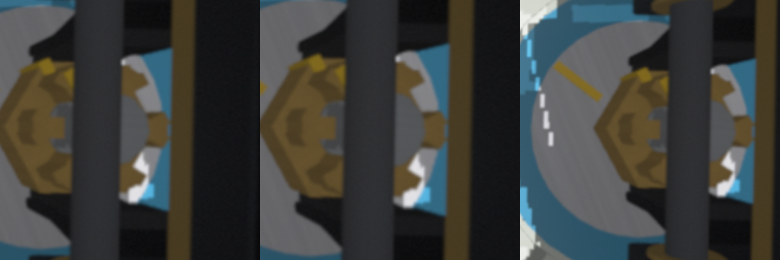

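move_arm --increments '[{"xyz": [0,0,0],"roll": 0,"grip": 100},{"xyz": [0,0,0],"roll": 0,"grip": 100},{"xyz": [0,0,0],"roll": 0,"grip": 100},{"xyz": [0,0,-20],"roll": 0,"grip": 100},{"xyz": [0,0,-40],"roll": 0,"grip": 100}]'

```text
time_s: 7.03
position: [0.5375, 0.2404, 0.1362]
tcp_rot: [[0.021, 1.0, -0.012], [1.0, -0.021, -0.003], [-0.003, -0.012, -1.0]]
force: [0.6, -0.4, 0.3]
opening: 0.799
grasp_force: 0.0
```

move_arm --increments '[{"xyz": [-20,0,-20],"roll": 0,"grip": 100},{"xyz": [-20,0,0],"roll": 0,"grip": 100},{"xyz": [0,0,0],"roll": 0,"grip": 100},{"xyz": [0,0,0],"roll": 0,"grip": 100},{"xyz": [0,0,0],"roll": 0,"grip": 100}]'

```text
time_s: 7.45
position: [0.5399, 0.2018, 0.1598]
tcp_rot: [[0.021, 1.0, -0.001], [1.0, -0.021, 0.0], [0.0, -0.001, -1.0]]
force: [-0.1, -0.2, -0.3]
opening: 0.996
grasp_force: 0.0
```

```bash
cat > ang.py <<'E'
from h import *
def ortho(im,T,c,zz,n,s,cam="wrist"):
    g=(np.arange(n)-(n-1)/2)*s
    X,Y=np.meshgrid(c[0]+g[::-1],c[1]+g[::-1],indexing="ij")
    uv=project(cam,np.dstack([X,Y,np.full_like(X,zz)]),T).reshape(n,n,2).astype(np.float32)
    return cv2.remap(im,uv,None,cv2.INTER_CUBIC)
def hole_angle(im,T,c):
    o=cv2.cvtColor(ortho(im,T,c,.1215,100,.0002),cv2.COLOR_RGB2GRAY).astype(float)
    n=100; g=(np.arange(n)-49.5)*.2; x,y=np.meshgrid(g[::-1],g[::-1],indexing="ij")
    o=cv2.GaussianBlur(o,(0,0),1); m=np.hypot(x,y)<8.5
    w=np.where(m,np.maximum(np.percentile(o[m],25)-o,0),0)
    mx,my=(w*x).sum()/w.sum(),(w*y).sum()/w.sum()
    C=np.cov(np.stack([x.ravel(),y.ravel()]),aweights=w.ravel()); e,v=np.linalg.eigh(C); v=v[:,1]*np.sign(v[0,1])
    return np.degrees(np.arctan2(v[1],v[0])),np.sqrt(e),(mx,my)
def tooth_dir(P,d,c,lo=.111,hi=.117):
    r=np.hypot(P[...,0]-c[0],P[...,1]-c[1]); m=(d>0)&(r>.013)&(r<.0205)&(P[...,2]>lo)&(P[...,2]<hi)
    a=np.arctan2(P[m][:,1]-c[1],P[m][:,0]-c[0]); return np.degrees(np.angle(np.exp(6j*a).mean()))/6, abs(np.exp(6j*a).mean())
E
python3 - <<'E'
from ang import *
s=bot.read_state(); print(s["time_s"],s["position"],s["joint_positions"].round(1))
im,d,T=shot("wrist","w5.png"); np.savez("w5.npz",im=im,d=d,T=T)
P=cloud("wrist",d,T); r=np.hypot(P[...,0]-.5415,P[...,1]-.242); m=(d>0)&(r<.016)&(P[...,2]>.118)&(P[...,2]<.125)
c=(P[m].min(0)+P[m].max(0))/2; print(c,P[m].mean(0),m.sum())
print("hole",hole_angle(im,T,c),"teeth(mod60)",tooth_dir(P,d,c))
a=ortho(im,T,c,.1215,300,.0001); b=ortho(im,T,c,.1145,300,.0002); e=ortho(im,T,c,.069,300,.0004)
cv2.imwrite("pics/n5.png",np.hstack([cv2.resize(i,(260,260))[:,:,::-1] for i in (a,b,e)]))
q=np.load("w2.npz"); print("old hole",hole_angle(q["im"],q["T"],(.5412,.2417)))
E
```

```text
7.45 [0.53990983 0.20179019 0.15984703] [ 9.4 31.1 92.6  0.  56.3 10.6]
[0.54096369 0.24195012 0.12097631] [0.54114036 0.24221777 0.12133754] 733
hole (np.float64(-3.4022504335031796), array([0.69407049, 4.72400189]), (np.float64(0.5717820052858416), np.float64(-0.11417348088955102))) teeth(mod60) (np.float64(28.833304069980162), np.float64(0.6435146796254589))
old hole (np.float64(-32.23156563495672), array([2.6121338, 4.0879697]), (np.float64(0.4818649405145217), np.float64(2.519806466171727)))
```

View pics/n5.png

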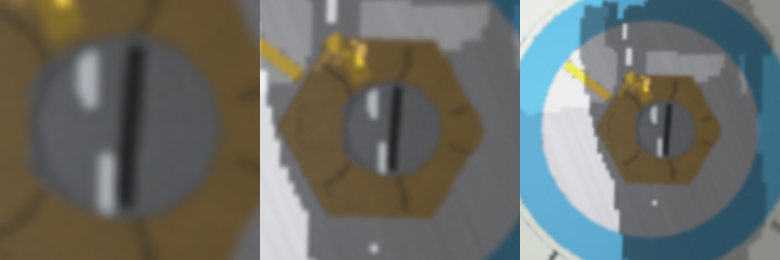

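move_arm --increments '[{"xyz": [20,0.5,0],"roll": 0,"grip": 100},{"xyz": [20,0.5,20],"roll": 0,"grip": 100},{"xyz": [0,0,30],"roll": 0,"grip": 100},{"xyz": [0,0,29],"roll": 0,"grip": 100},{"xyz": [0,0,0],"roll": 0,"grip": 0}]'

```text
time_s: 7.92
position: [0.5374, 0.2416, 0.0756]
tcp_rot: [[0.019, 1.0, -0.012], [1.0, -0.019, -0.003], [-0.003, -0.012, -1.0]]
force: [-1.4, -0.7, -1.3]
opening: 0.976
grasp_force: 0.0
```

move_arm --increments '[{"xyz": [0,0,0],"roll": 0,"grip": 0},{"xyz": [0,0,0],"roll": 0,"grip": 0},{"xyz": [0,0,0],"roll": 0,"grip": 0},{"xyz": [0,0,0],"roll": 0,"grip": 0},{"xyz": [0,0,0],"roll": 0,"grip": 0}]'

```text
time_s: 8.33
position: [0.5432, 0.2416, 0.0831]
tcp_rot: [[0.021, 1.0, 0.003], [1.0, -0.021, 0.001], [0.001, 0.003, -1.0]]
force: [0.3, -0.3, -0.2]
opening: 0.632
grasp_force: 0.0
```

move_arm --increments '[{"xyz": [0,0,0],"roll": 0,"grip": 0},{"xyz": [0,0,0],"roll": 0,"grip": 0},{"xyz": [0,0,0],"roll": 0.02,"grip": 0},{"xyz": [0,0,0],"roll": 0.02,"grip": 0},{"xyz": [0,0,0],"roll": 0,"grip": 0}]'

```text
time_s: 8.75
position: [0.5406, 0.2415, 0.0823]
tcp_rot: [[0.06, 0.998, -0.003], [0.998, -0.06, -0.001], [-0.001, -0.003, -1.0]]
force: [-4.1, 0.1, 6.3]
opening: 0.507
grasp_force: 30.0
```

move_arm --increments '[{"xyz": [0,0,0],"roll": 0,"grip": 0},{"xyz": [0,0,0],"roll": 0,"grip": 0},{"xyz": [0,0,0],"roll": 0,"grip": 0}]'

```text
time_s: 9.0
position: [0.5406, 0.2415, 0.0823]
tcp_rot: [[0.06, 0.998, -0.003], [0.998, -0.06, -0.0], [-0.001, -0.003, -1.0]]
force: [-4.1, 0.1, 5.6]
opening: 0.503
grasp_force: 30.0
```

move_arm --increments '[{"xyz": [0,0,0],"roll": 0,"grip": 100},{"xyz": [0,0,0],"roll": 0,"grip": 100},{"xyz": [0,0,0],"roll": 0,"grip": 100},{"xyz": [0,0,-20],"roll": 0,"grip": 100},{"xyz": [0,0,-40],"roll": 0,"grip": 100}]'

```text
time_s: 9.42
position: [0.539, 0.2404, 0.1376]
tcp_rot: [[0.061, 0.998, -0.01], [0.998, -0.062, -0.003], [-0.003, -0.01, -1.0]]
force: [0.6, 1.2, -0.4]
opening: 0.797
grasp_force: 0.0
```

move_arm --increments '[{"xyz": [-20,0,-20],"roll": 0,"grip": 100},{"xyz": [-20,0,0],"roll": 0,"grip": 100},{"xyz": [0,0,0],"roll": 0,"grip": 100},{"xyz": [0,0,0],"roll": 0,"grip": 100},{"xyz": [0,0,0],"roll": 0,"grip": 100}]'

```text
time_s: 9.83
position: [0.5397, 0.2018, 0.1611]
tcp_rot: [[0.062, 0.998, -0.001], [0.998, -0.062, 0.0], [0.0, -0.001, -1.0]]
force: [-0.4, 0.0, -0.2]
opening: 0.996
grasp_force: 0.0
```

```bash
python3 - <<'E'
from ang import *
s=bot.read_state(); print(s["time_s"],s["position"],s["joint_positions"].round(1))
im,d,T=shot("wrist","w6.png"); np.savez("w6.npz",im=im,d=d,T=T)
P=cloud("wrist",d,T); r=np.hypot(P[...,0]-.5415,P[...,1]-.242); m=(d>0)&(r<.016)&(P[...,2]>.118)&(P[...,2]<.125)
c=(P[m].min(0)+P[m].max(0))/2; print(c,P[m].mean(0),m.sum())
print("hole",hole_angle(im,T,c),"teeth(mod60)",tooth_dir(P,d,c))
im,d,T=shot("top","t6.png"); np.savez("t6.npz",im=im,d=d,T=T); print(spots("pin","top",T))
E
```

```text
9.8333 [0.53969803 0.20178058 0.16108555] [ 9.4 31.  92.7  0.  56.4 12.9]
[0.5409806  0.24210396 0.12120766] [0.5412125  0.24222128 0.12139771] 724
hole (np.float64(-4.578911506488314), array([0.6857453 , 4.87455341]), (np.float64(0.22137018170295564), np.float64(-0.21352096809750187))) teeth(mod60) (np.float64(26.674076035401583), np.float64(0.6536659905366566))
[(0.8, [0.3018, 0.1518, 0.0348]), (0.67, [0.4385, -0.0305, 0.0262]), (0.55, [0.3353, -0.1643, 0.037]), (0.51, [0.6259, 0.007, 0.0269])]
```

move_arm --increments '[{"xyz": [-29,-14.5,0],"roll": 0,"grip": 100},{"xyz": [-29,-14.5,0],"roll": 0,"grip": 100},{"xyz": [-29,-14.5,0],"roll": 0,"grip": 100},{"xyz": [-29,-14.5,0],"roll": 0,"grip": 100},{"xyz": [-29,-14.5,0],"roll": 0,"grip": 100}]'

```text
time_s: 10.4
position: [0.4577, 0.0609, 0.1611]
tcp_rot: [[0.059, 0.998, -0.001], [0.998, -0.059, 0.0], [0.0, -0.001, -1.0]]
force: [0.3, -0.6, 1.1]
opening: 1.0
grasp_force: 0.0
```

move_arm --increments '[{"xyz": [-29,-14.5,0],"roll": 0,"grip": 100},{"xyz": [-29,-14.5,0],"roll": 0,"grip": 100},{"xyz": [-27,-14.5,0],"roll": 0,"grip": 100},{"xyz": [0,0,0],"roll": 0.12,"grip": 100},{"xyz": [0,0,0],"roll": 0.12,"grip": 100}]'

```text
time_s: 10.82
position: [0.4093, -0.0219, 0.1613]
tcp_rot: [[0.305, 0.952, -0.001], [0.952, -0.305, 0.0], [0.0, -0.001, -1.0]]
force: [-0.3, 0.2, 0.3]
opening: 0.997
grasp_force: 0.0
```

move_arm --increments '[{"xyz": [0,0,0],"roll": 0.12,"grip": 100},{"xyz": [0,0,0],"roll": 0.12,"grip": 100},{"xyz": [0,0,0],"roll": 0.12,"grip": 100},{"xyz": [0,0,0],"roll": 0.12,"grip": 100},{"xyz": [0,0,0],"roll": 0.12,"grip": 100}]'

```text
time_s: 11.23
position: [0.4102, -0.0205, 0.1612]
tcp_rot: [[0.787, 0.617, -0.0], [0.617, -0.787, 0.0], [-0.0, -0.0, -1.0]]
force: [-0.4, 0.3, -0.1]
opening: 1.001
grasp_force: 0.0
```

move_arm --increments '[{"xyz": [0,0,0],"roll": 0.12,"grip": 100},{"xyz": [0,0,0],"roll": 0.12,"grip": 100},{"xyz": [0,0,0],"roll": 0.12,"grip": 100},{"xyz": [0,0,0],"roll": 0.12,"grip": 100},{"xyz": [0,0,0],"roll": 0.12,"grip": 100}]'

```text
time_s: 11.65
position: [0.4102, -0.0205, 0.1612]
tcp_rot: [[0.998, 0.065, -0.0], [0.065, -0.998, 0.0], [-0.0, -0.0, -1.0]]
force: [-0.3, 0.9, 0.4]
opening: 0.999
grasp_force: 0.0
```

move_arm --increments '[{"xyz": [0,0,0],"roll": 0.12,"grip": 100},{"xyz": [0,0,0],"roll": 0.12,"grip": 100},{"xyz": [0,0,0],"roll": 0.12,"grip": 100},{"xyz": [0,0,0],"roll": 0.06,"grip": 100},{"xyz": [0,0,0],"roll": 0,"grip": 100}]'

```text
time_s: 12.07
position: [0.4102, -0.0205, 0.1613]
tcp_rot: [[0.939, -0.343, -0.0], [-0.343, -0.939, 0.0], [-0.0, -0.0, -1.0]]
force: [0.3, -0.3, -0.5]
opening: 0.998
grasp_force: 0.0
```

move_arm --increments '[{"xyz": [0,0,0],"roll": 0,"grip": 100},{"xyz": [0,0,0],"roll": 0,"grip": 100},{"xyz": [0,0,0],"roll": 0,"grip": 100}]'

```text
time_s: 12.32
position: [0.41, -0.0207, 0.1615]
tcp_rot: [[0.94, -0.342, -0.0], [-0.342, -0.94, 0.0], [-0.0, -0.0, -1.0]]
force: [0.2, 1.1, 0.9]
opening: 1.001
grasp_force: 0.0
```

```bash
cat > pin.py <<'E'
from h import *
def pin_pose(near=None):
    s=bot.read_state(); R=s["tcp_rot"]; print(s["time_s"],s["position"].round(4),"yaw_y",np.degrees(np.arctan2(R[1,1],R[0,1])).round(1),s["joint_positions"].round(1))
    im,d,T=shot("wrist","pin%.0f.png"%(s["time_s"]*100)); print(spots("pin","wrist",T))
    P=cloud("wrist",d,T); hsv=cv2.cvtColor(im,cv2.COLOR_RGB2HSV).astype(int); z=P[...,2]
    red=(d>0)&((hsv[...,0]<8)|(hsv[...,0]>172))&(hsv[...,1]>120)&(z>.022)&(z<.04)
    n,l,st,ce=cv2.connectedComponentsWithStats(red.astype(np.uint8))
    for k in range(1,n):
        if st[k,4]<150: continue
        q=P[l==k]; print("red",st[k,4],q.mean(0).round(4),cv2.minAreaRect((q[:,:2]*1000).astype(np.float32)))
        c=q.mean(0); r=np.hypot(P[...,0]-c[0],P[...,1]-c[1])
        rod=(d>0)&(r>.018)&(r<.068)&(z>.013)&(z<.024)&(hsv[...,1]<90)
        w=P[rod]; 
        if len(w)>30:
            m=w.mean(0); u=m-c; print("rod n",len(w),m.round(4),"dir grip->rod",np.degrees(np.arctan2(u[1],u[0])).round(2), cv2.fitLine((w[:,:2]).astype(np.float32),cv2.DIST_HUBER,0,.01,.01).ravel())
if __name__=="__main__": pin_pose()
E
python3 pin.py
```

```text
12.3167 [ 0.41   -0.0207  0.1615] yaw_y -110.0 [-18.6  20.1 115.4   0.   44.5  91.4]
[(0.93, [0.4438, -0.0269, 0.0296]), (0.91, [0.6265, 0.0148, 0.0219]), (0.77, [0.3142, 0.1334, 0.032]), (0.56, [0.3517, -0.1487, 0.0369])]
red 502 [ 0.4353 -0.0252  0.0281] ((434.7867126464844, -25.055282592773438), (17.836593627929688, 29.991445541381836), 78.70751190185547)
rod n 266 [ 0.476  -0.0333  0.0176] dir grip->rod -11.23 [ 0.9808791  -0.19461803  0.47599003 -0.03327998]
red 873 [ 0.3515 -0.1534  0.0366] ((350.0040588378906, -154.20606994628906), (42.15559387207031, 24.937152862548828), 24.434030532836914)
rod n 93 [ 0.3232 -0.167   0.0214] dir grip->rod -154.37 [ 0.78203446  0.6232352   0.3203002  -0.16827299]
```

move_arm --increments '[{"xyz": [0,0,0],"roll": -0.076,"grip": 80},{"xyz": [0,0,0],"roll": -0.076,"grip": 80},{"xyz": [22,-0.7,30],"roll": 0,"grip": 80},{"xyz": [0,0,35],"roll": 0,"grip": 80},{"xyz": [0,0,30],"roll": 0,"grip": 80}]'

```text
time_s: 12.83
position: [0.434, -0.0253, 0.0659]
tcp_rot: [[0.98, -0.196, 0.004], [-0.196, -0.981, -0.001], [0.005, 0.001, -1.0]]
force: [0.7, -0.0, 0.3]
opening: 0.811
grasp_force: 0.0
```

move_arm --increments '[{"xyz": [0,0,30],"roll": 0,"grip": 80},{"xyz": [0,0,20],"roll": 0,"grip": 80},{"xyz": [0,0,10],"roll": 0,"grip": 80},{"xyz": [0,0,0],"roll": 0,"grip": 80},{"xyz": [0,0,0],"roll": 0,"grip": 80}]'

```text
time_s: 13.25
position: [0.4315, -0.0245, 0.0061]
tcp_rot: [[0.98, -0.197, -0.001], [-0.197, -0.98, 0.0], [-0.001, -0.0, -1.0]]
force: [0.0, 0.5, -0.5]
opening: 0.8
grasp_force: 0.0
```

move_arm --increments '[{"xyz": [0,0,0],"roll": 0,"grip": 0},{"xyz": [0,0,0],"roll": 0,"grip": 0},{"xyz": [0,0,0],"roll": 0,"grip": 0},{"xyz": [0,0,0],"roll": 0,"grip": 0},{"xyz": [0,0,0],"roll": 0,"grip": 0}]'

```text
time_s: 13.67
position: [0.4321, -0.0247, 0.0072]
tcp_rot: [[0.98, -0.197, 0.001], [-0.197, -0.98, -0.0], [0.001, 0.0, -1.0]]
force: [1.0, 0.4, -0.4]
opening: 0.507
grasp_force: 0.0
```

move_arm --increments '[{"xyz": [0,0,0],"roll": 0,"grip": 0},{"xyz": [0,0,0],"roll": 0,"grip": 0},{"xyz": [0,0,0],"roll": 0,"grip": 0},{"xyz": [0,0,0],"roll": 0,"grip": 0},{"xyz": [0,0,0],"roll": 0,"grip": 0}]'

```text
time_s: 14.08
position: [0.4317, -0.0246, 0.0066]
tcp_rot: [[0.98, -0.197, 0.0], [-0.197, -0.98, -0.0], [0.0, 0.0, -1.0]]
force: [-0.1, -0.1, 1.1]
opening: 0.205
grasp_force: 30.0
```

move_arm --increments '[{"xyz": [0,0,0],"roll": 0,"grip": 0},{"xyz": [0,0,0],"roll": 0,"grip": 0}]'

```text
time_s: 14.25
position: [0.4317, -0.0246, 0.0066]
tcp_rot: [[0.98, -0.197, -0.0], [-0.197, -0.98, -0.0], [-0.0, 0.0, -1.0]]
force: [-0.3, -0.4, 1.0]
opening: 0.2
grasp_force: 30.0
```

move_arm --increments '[{"xyz": [0,0,-20],"roll": 0,"grip": 0},{"xyz": [0,0,-35],"roll": 0,"grip": 0},{"xyz": [0,0,-35],"roll": 0,"grip": 0},{"xyz": [0,0,-35],"roll": 0,"grip": 0},{"xyz": [0,0,-20],"roll": 0,"grip": 0}]'

```text
time_s: 14.67
position: [0.4325, -0.0247, 0.1544]
tcp_rot: [[0.98, -0.197, 0.004], [-0.197, -0.98, -0.001], [0.004, 0.0, -1.0]]
force: [0.8, -0.0, -0.9]
opening: 0.203
grasp_force: 30.0
```

move_arm --increments '[{"xyz": [-4,-22,0],"roll": 0,"grip": 0},{"xyz": [-5,-31,0],"roll": 0,"grip": 0},{"xyz": [-5,-31,0],"roll": 0,"grip": 0},{"xyz": [-5,-31,0],"roll": 0,"grip": 0},{"xyz": [-5,-31,0],"roll": 0,"grip": 0}]'

```text
time_s: 15.08
position: [0.4363, 0.1246, 0.1515]
tcp_rot: [[0.98, -0.198, -0.001], [-0.198, -0.98, 0.0], [-0.001, 0.0, -1.0]]
force: [1.9, 0.3, -0.7]
opening: 0.207
grasp_force: 30.0
```

move_arm --increments '[{"xyz": [-5,-31,0],"roll": 0,"grip": 0},{"xyz": [-5,-31,0],"roll": 0,"grip": 0},{"xyz": [-5,-31,0],"roll": 0,"grip": 0},{"xyz": [-6,-31,0],"roll": 0,"grip": 0},{"xyz": [0,0,0],"roll": -0.065,"grip": 0}]'

```text
time_s: 15.5
position: [0.4408, 0.2538, 0.1515]
tcp_rot: [[0.992, -0.128, 0.002], [-0.128, -0.992, 0.003], [0.001, -0.003, -1.0]]
force: [-0.0, -0.6, -0.9]
opening: 0.204
grasp_force: 30.0
```

move_arm --increments '[{"xyz": [0,0,0],"roll": -0.064,"grip": 0},{"xyz": [0,0,30],"roll": 0,"grip": 0},{"xyz": [0,0,0],"roll": 0,"grip": 0},{"xyz": [0,0,0],"roll": 0,"grip": 0},{"xyz": [0,0,0],"roll": 0,"grip": 0}]'

```text
time_s: 15.92
position: [0.4405, 0.2488, 0.1217]
tcp_rot: [[0.998, -0.07, -0.001], [-0.07, -0.998, -0.0], [-0.001, 0.0, -1.0]]
force: [0.7, 0.9, -1.0]
opening: 0.198
grasp_force: 30.0
```

```bash
cat > ins.py <<'E'
from ang import *
for i in range(2): s=bot.read_state()
R=s["tcp_rot"]; print(s["time_s"],s["position"].round(4),"yaw_y",np.degrees(np.arctan2(R[1,1],R[0,1])).round(2),s["joint_positions"].round(1))
im,d,T=shot("wrist","ins%.0f.png"%(s["time_s"]*100)); np.savez("ins.npz",im=im,d=d,T=T)
P=cloud("wrist",d,T); r=np.hypot(P[...,0]-.5412,P[...,1]-.2423); z=P[...,2]; m=(d>0)&(r<.016)&(z>.118)&(z<.126)
# rod points: in tool frame, ahead of the grip, near rod height
Q=(P-s["position"])@R
rod=(d>0)&(Q[...,0]>.02)&(Q[...,0]<.09)&(abs(Q[...,1])<.012)&(Q[...,2]<0)&(Q[...,2]>-.02)&(r>.03)
q=P[rod]; print("rod",rod.sum(), "z range",np.percentile(q[:,2],[5,50,95]).round(4) if len(q) else "")
if len(q)>20:
    vx,vy,x0,y0=cv2.fitLine(q[:,:2].astype(np.float32),cv2.DIST_HUBER,0,.01,.01).ravel()
    if vx<0: vx,vy=-vx,-vy
    print("rod ang",np.degrees(np.arctan2(vy,vx)).round(2),"tip",q[np.argmax(Q[rod][:,0])].round(4), "tilt z/x",np.polyfit(Q[rod][:,0],q[:,2],1).round(4))
    print("offset of rod line at axis: left",(-(.5412-x0)*vy+(.2423-y0)*vx).round(4)*-1)
if m.sum()>200:
    c=(P[m].min(0)+P[m].max(0))/2; print("spindle",c.round(4),P[m].mean(0).round(4),m.sum(),"hole",hole_angle(im,T,c)[0],"teeth",tooth_dir(P,d,c))
E
python3 ins.py; ls pics | tail -3
```

```text
15.9167 [0.4405 0.2488 0.1217] yaw_y -93.99 [ 16.8  30.1 104.4   0.   45.5 110.8]
rod 972 z range [0.1312 0.1329 0.1341]
rod ang -3.99 tip [0.5081 0.2448 0.1316] tilt z/x [-0.0007  0.1328]
offset of rod line at axis: left -0.0004
spindle [0.5409 0.242  0.1212] [0.541  0.2419 0.1214] 1363 hole -6.360122800200888 teeth (np.float64(26.62510230907816), np.float64(0.6508768461090176))
w4.png
w5.png
w6.png
```

move_arm --increments '[{"xyz": [0,0,12],"roll": 0,"grip": 0},{"xyz": [0,0,10.6],"roll": 0,"grip": 0},{"xyz": [0,0,0],"roll": 0,"grip": 0},{"xyz": [0,0,0],"roll": 0,"grip": 0},{"xyz": [0,0,0],"roll": 0,"grip": 0}]'

```text
time_s: 16.38
position: [0.4414, 0.2491, 0.0999]
tcp_rot: [[0.998, -0.069, 0.002], [-0.069, -0.998, 0.0], [0.002, -0.001, -1.0]]
force: [-0.1, 0.2, -0.6]
opening: 0.205
grasp_force: 30.0
```

move_arm --increments '[{"xyz": [4,0,0],"roll": 0,"grip": 0},{"xyz": [4,0,0],"roll": 0,"grip": 0},{"xyz": [4,0,0],"roll": 0,"grip": 0},{"xyz": [4,0,0],"roll": 0,"grip": 0},{"xyz": [4,0,0],"roll": 0,"grip": 0}]'

```text
time_s: 16.8
position: [0.4615, 0.2476, 0.0991]
tcp_rot: [[0.998, -0.069, 0.001], [-0.069, -0.998, 0.0], [0.001, -0.0, -1.0]]
force: [0.3, -0.0, -0.9]
opening: 0.207
grasp_force: 30.0
```

move_arm --increments '[{"xyz": [3,0,0],"roll": 0,"grip": 0},{"xyz": [3,0,0],"roll": 0,"grip": 0},{"xyz": [0,0,0],"roll": 0,"grip": 0},{"xyz": [0,0,0],"roll": 0,"grip": 0}]'

```text
time_s: 17.13
position: [0.4667, 0.2471, 0.0988]
tcp_rot: [[0.998, -0.069, -0.0], [-0.069, -0.998, -0.0], [-0.0, 0.0, -1.0]]
force: [-1.5, -0.0, -0.7]
opening: 0.208
grasp_force: 30.0
```

```bash
python3 ins.py
```

```text
17.1333 [0.4667 0.2471 0.0988] yaw_y -93.98 [ 15.8  33.5 102.2   0.   44.3 109.7]
rod 481 z range [0.1082 0.11   0.1112]
rod ang -3.95 tip [0.5115 0.2468 0.1078] tilt z/x [0.001  0.1098]
offset of rod line at axis: left -0.0002
spindle [0.5412 0.2421 0.1211] [0.5413 0.2421 0.1213] 1684 hole -5.88719848238431 teeth (np.float64(26.6246251662655), np.float64(0.6438743711060826))
```

move_arm --increments '[{"xyz": [5,0,0],"roll": 0,"grip": 0},{"xyz": [5,0,0],"roll": 0,"grip": 0},{"xyz": [5,0,0],"roll": 0,"grip": 0},{"xyz": [5,0,0],"roll": 0,"grip": 0},{"xyz": [5,0,0],"roll": 0,"grip": 0}]'

```text
time_s: 17.6
position: [0.4924, 0.2455, 0.099]
tcp_rot: [[0.998, -0.069, 0.0], [-0.069, -0.998, 0.0], [0.0, -0.0, -1.0]]
force: [0.1, -0.1, -1.0]
opening: 0.206
grasp_force: 30.0
```

move_arm --increments '[{"xyz": [4,0,0],"roll": 0,"grip": 0},{"xyz": [3,0,0],"roll": 0,"grip": 0},{"xyz": [1.5,0,0],"roll": 0,"grip": 0},{"xyz": [0,0,0],"roll": 0,"grip": 0},{"xyz": [0,0,0],"roll": 0,"grip": 0}]'

```text
time_s: 18.02
position: [0.4999, 0.2448, 0.0989]
tcp_rot: [[0.998, -0.069, -0.001], [-0.069, -0.998, -0.0], [-0.001, 0.0, -1.0]]
force: [0.1, 0.6, -1.4]
opening: 0.204
grasp_force: 30.0
```

move_arm --increments '[{"xyz": [0.8,0,0],"roll": 0,"grip": 0},{"xyz": [0,0,0],"roll": 0,"grip": 0},{"xyz": [0,0,0],"roll": 0,"grip": 0}]'

```text
time_s: 18.27
position: [0.5007, 0.2449, 0.099]
tcp_rot: [[0.998, -0.069, -0.0], [-0.069, -0.998, -0.0], [-0.0, 0.0, -1.0]]
force: [0.2, 0.1, -0.6]
opening: 0.204
grasp_force: 30.0
```

move_arm --increments '[{"xyz": [0.8,0,0],"roll": 0,"grip": 0},{"xyz": [0,0,0],"roll": 0,"grip": 0},{"xyz": [0,0,0],"roll": 0,"grip": 0}]'

```text
time_s: 18.52
position: [0.5012, 0.2448, 0.0989]
tcp_rot: [[0.998, -0.069, -0.001], [-0.069, -0.998, -0.0], [-0.001, 0.0, -1.0]]
force: [-2.1, 0.6, 0.3]
opening: 0.206
grasp_force: 30.0
```

```bash
python3 ins.py
```

```text
18.5167 [0.5012 0.2448 0.0989] yaw_y -93.96 [ 14.5  35.1  97.9   0.   47.  108.5]
rod 0 z range 
spindle [0.5414 0.2419 0.121 ] [0.5418 0.242  0.1213] 1436 hole -4.358988122970731 teeth (np.float64(26.498901325400556), np.float64(0.6080454873973332))
```

move_arm --increments '[{"xyz": [1,0,0],"roll": 0,"grip": 0},{"xyz": [0,0,0],"roll": 0,"grip": 0},{"xyz": [0,0,0],"roll": 0,"grip": 0}]'

```text
time_s: 18.82
position: [0.5013, 0.2447, 0.0987]
tcp_rot: [[0.998, -0.069, -0.003], [-0.069, -0.998, -0.0], [-0.003, 0.001, -1.0]]
force: [-4.4, 0.4, 1.9]
opening: 0.202
grasp_force: 30.0
```

move_arm --increments '[{"xyz": [0.7,0,0],"roll": 0,"grip": 0},{"xyz": [0,0,0],"roll": 0,"grip": 0},{"xyz": [0,0,0],"roll": 0,"grip": 0}]'

```text
time_s: 19.07
position: [0.5013, 0.2446, 0.0987]
tcp_rot: [[0.998, -0.069, -0.004], [-0.069, -0.998, -0.0], [-0.004, 0.001, -1.0]]
force: [-5.9, 1.0, 2.0]
opening: 0.201
grasp_force: 30.0
```

```bash
python3 ins.py
```

```text
19.0667 [0.5013 0.2446 0.0987] yaw_y -93.96 [ 14.5  35.2  97.8   0.   47.3 108.4]
rod 0 z range 
spindle [0.5414 0.2423 0.1207] [0.5418 0.2421 0.1214] 1435 hole -4.396254747750944 teeth (np.float64(26.634606863967715), np.float64(0.6211830219977976))
```

move_arm --increments '[{"xyz": [0,0,0],"roll": 0,"grip": 50},{"xyz": [-1.5,0,0],"roll": 0,"grip": 60},{"xyz": [0,0,0],"roll": 0,"grip": 60},{"xyz": [0,0,0],"roll": 0,"grip": 60},{"xyz": [0,0,0],"roll": 0,"grip": 60}]'

```text
time_s: 19.53
position: [0.5028, 0.2448, 0.0991]
tcp_rot: [[0.998, -0.069, 0.002], [-0.069, -0.998, 0.0], [0.002, -0.0, -1.0]]
force: [0.4, -0.0, -0.0]
opening: 0.498
grasp_force: 0.0
```

move_arm --increments '[{"xyz": [0,0,-20],"roll": 0,"grip": 60},{"xyz": [0,0,-40],"roll": 0,"grip": 60},{"xyz": [-20,0,-10],"roll": 0,"grip": 60},{"xyz": [-20,0,0],"roll": 0,"grip": 60},{"xyz": [-15,0,0],"roll": 0,"grip": 60}]'

```text
time_s: 19.95
position: [0.4467, 0.2487, 0.1702]
tcp_rot: [[0.998, -0.069, 0.002], [-0.069, -0.998, 0.001], [0.002, -0.001, -1.0]]
force: [-0.3, -0.5, -0.6]
opening: 0.601
grasp_force: 0.0
```

move_arm --increments '[{"xyz": [0,0,0],"roll": 0,"grip": 60},{"xyz": [0,0,0],"roll": 0,"grip": 60},{"xyz": [0,0,0],"roll": 0,"grip": 60}]'

```text
time_s: 20.2
position: [0.4487, 0.2488, 0.1692]
tcp_rot: [[0.998, -0.069, 0.002], [-0.069, -0.998, 0.0], [0.002, -0.001, -1.0]]
force: [-0.8, 0.1, 0.4]
opening: 0.6
grasp_force: 0.0
```

```bash
python3 - <<'E'
from ang import *
s=bot.read_state(); print(s["time_s"],s["position"].round(4))
im,d,T=shot("wrist","w7.png"); P=cloud("wrist",d,T); hsv=cv2.cvtColor(im,cv2.COLOR_RGB2HSV).astype(int); z=P[...,2]
red=(d>0)&((hsv[...,0]<8)|(hsv[...,0]>172))&(hsv[...,1]>120)&(z>.115)&(z<.13)
q=P[red]; print(red.sum(),q.mean(0).round(4),cv2.minAreaRect((q[:,:2]*1000).astype(np.float32)))
c=(.5413,.2421); g=q.mean(0); print("dist",np.hypot(*(g[:2]-c)), "expected .036", np.degrees(np.arctan2(c[1]-g[1],c[0]-g[0])))
cv2.imwrite("pics/n7.png",np.hstack([ortho(im,T,c,.112,380,.0003)[:,:,::-1],ortho(im,T,c,.069,380,.0008)[:,:,::-1]]))
E
```

```text
20.2 [0.4487 0.2488 0.1692]
365 [0.5088 0.2445 0.1159] ((504.70404052734375, 244.93690490722656), (16.108030319213867, 21.860393524169922), 86.17909240722656)
dist 0.03261641538321606 expected .036 -4.1942299438336095
```

View pics/n7.png

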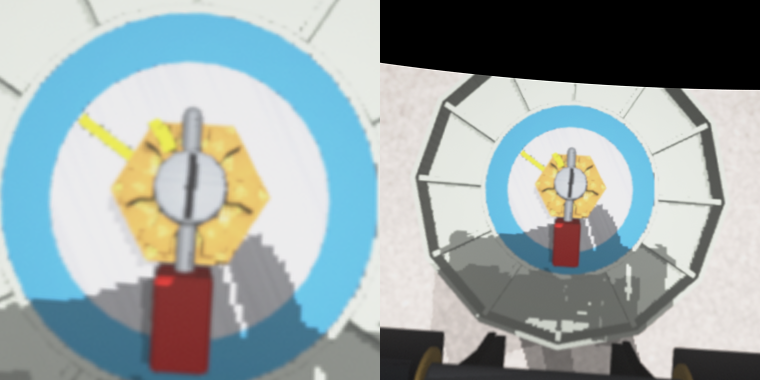

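```bash
python3 - <<'E'
from ang import *
s=bot.read_state()
im,d,T=shot("wrist"); P=cloud("wrist",d,T); hsv=cv2.cvtColor(im,cv2.COLOR_RGB2HSV).astype(int); z=P[...,2]
red=(d>0)&((hsv[...,0]<8)|(hsv[...,0]>172))&(hsv[...,1]>120)&(z>.08)&(z<.13)&(P[...,0]>.46)
c=np.array([.5413,.2421]); a=np.radians(-4.1); u=np.array([np.cos(a),np.sin(a)])
q=P[red]; t=(q[:,:2]-c)@u; print(red.sum(),"along",np.percentile(t,[0,2,50,98,100]).round(4))
for lo in np.arange(-.058,-.018,.004):
    k=(t>lo)&(t<lo+.004); print(round(lo,3),k.sum(),q[k,2].mean().round(4) if k.any() else "")
rod=(d>0)&(np.abs((P[...,:2]-c)@np.array([-u[1],u[0]]))<.0025)&(((P[...,:2]-c)@u)>.012)&(((P[...,:2]-c)@u)<.045)&(z>.085)
w=P[rod]; tt=(w[:,:2]-c)@u; print("rod end",rod.sum(),tt.max(), [(round(lo,3),w[(tt>lo)&(tt<lo+.004),2].mean().round(4)) for lo in np.arange(.012,.034,.004)])
E
```

```text
879 along [-0.0541 -0.0538 -0.0387 -0.025  -0.0236]
-0.058 1 0.1113
-0.054 113 0.113
-0.05 122 0.1136
-0.046 109 0.1142
-0.042 116 0.1147
-0.038 125 0.1153
-0.034 108 0.1159
-0.03 135 0.1161
-0.026 50 0.1094
-0.022 0 
-0.018 0 
rod end 131 0.02474217461117878 [(np.float64(0.012), np.float64(0.1119)), (np.float64(0.016), np.float64(0.1124)), (np.float64(0.02), np.float64(0.113)), (np.float64(0.024), np.float64(0.1121)), (np.float64(0.028), np.float64(nan)), (np.float64(0.032), np.float64(nan))]<stdin>:10: RuntimeWarning: Mean of empty slice.
  ret = ret.dtype.type(ret / rcount)
```

move_arm --increments '[{"xyz": [0,0,0],"roll": 0,"grip": 0},{"xyz": [0,0,0],"roll": 0,"grip": 0},{"xyz": [0,0,0],"roll": 0,"grip": 0},{"xyz": [0,0,0],"roll": 0,"grip": 0},{"xyz": [0,0,0],"roll": 0,"grip": 0}]'

```text
time_s: 20.72
position: [0.4471, 0.2485, 0.1689]
tcp_rot: [[0.998, -0.069, -0.0], [-0.069, -0.998, -0.0], [-0.0, 0.0, -1.0]]
force: [0.2, 0.0, 0.4]
opening: 0.308
grasp_force: 0.0
```

move_arm --increments '[{"xyz": [0,0,0],"roll": 0,"grip": 0},{"xyz": [0,0,0],"roll": 0,"grip": 0},{"xyz": [0,0,25],"roll": 0,"grip": 0},{"xyz": [0,0,25],"roll": 0,"grip": 0},{"xyz": [0,0,24],"roll": 0,"grip": 0}]'

```text
time_s: 21.13
position: [0.4475, 0.2488, 0.0946]
tcp_rot: [[0.998, -0.069, 0.002], [-0.069, -0.998, 0.001], [0.002, -0.001, -1.0]]
force: [0.5, 0.7, 0.8]
opening: 0.015
grasp_force: 0.0
```

move_arm --increments '[{"xyz": [10,0,0],"roll": 0,"grip": 0},{"xyz": [8,0,0],"roll": 0,"grip": 0},{"xyz": [4,0,0],"roll": 0,"grip": 0},{"xyz": [2,0,0],"roll": 0,"grip": 0},{"xyz": [2,0,0],"roll": 0,"grip": 0}]'

```text
time_s: 21.55
position: [0.4742, 0.247, 0.0963]
tcp_rot: [[0.998, -0.07, 0.002], [-0.07, -0.998, 0.001], [0.002, -0.001, -1.0]]
force: [-2.0, 1.0, 0.4]
opening: 0.002
grasp_force: 0.8
```

move_arm --increments '[{"xyz": [1,0,0],"roll": 0,"grip": 0},{"xyz": [1,0,0],"roll": 0,"grip": 0},{"xyz": [0,0,0],"roll": 0,"grip": 0},{"xyz": [0,0,0],"roll": 0,"grip": 0}]'

```text
time_s: 21.88
position: [0.4741, 0.2467, 0.0952]
tcp_rot: [[0.998, -0.069, -0.001], [-0.069, -0.998, -0.0], [-0.001, 0.0, -1.0]]
force: [-3.0, 1.3, 1.6]
opening: 0.007
grasp_force: 1.4
```

move_arm --increments '[{"xyz": [1,0,0],"roll": 0,"grip": 0},{"xyz": [1,0,0],"roll": 0,"grip": 0},{"xyz": [0,0,0],"roll": 0,"grip": 0},{"xyz": [0,0,0],"roll": 0,"grip": 0}]'

```text
time_s: 22.22
position: [0.4743, 0.2465, 0.0947]
tcp_rot: [[0.998, -0.069, -0.005], [-0.069, -0.998, -0.001], [-0.005, 0.001, -1.0]]
force: [-5.4, 1.9, 4.9]
opening: 0.007
grasp_force: 3.2
```

move_arm --increments '[{"xyz": [-6,0,0],"roll": 0,"grip": 0},{"xyz": [-6,0,-10],"roll": 0,"grip": 0},{"xyz": [0,0,-38],"roll": 0,"grip": 0},{"xyz": [0,0,-38],"roll": 0,"grip": 0},{"xyz": [0,20,-38],"roll": 0,"grip": 50}]'

```text
time_s: 22.63
position: [0.4646, 0.2298, 0.22]
tcp_rot: [[0.998, -0.067, 0.003], [-0.067, -0.998, 0.002], [0.003, -0.002, -1.0]]
force: [1.3, -0.2, 0.5]
opening: 0.032
grasp_force: 0.0
```

move_arm --increments '[{"xyz": [5,35,0],"roll": 0,"grip": 50},{"xyz": [5,35,0],"roll": 0,"grip": 50},{"xyz": [5,35,0],"roll": 0,"grip": 50},{"xyz": [5,35,0],"roll": 0,"grip": 50},{"xyz": [5,35,0],"roll": 0,"grip": 50}]'

```text
time_s: 23.05
position: [0.477, 0.0499, 0.219]
tcp_rot: [[0.998, -0.069, 0.003], [-0.069, -0.998, -0.001], [0.004, 0.001, -1.0]]
force: [0.7, 0.1, 0.2]
opening: 0.376
grasp_force: 0.0
```

move_arm --increments '[{"xyz": [5,35,0],"roll": 0,"grip": 50},{"xyz": [5,35,0],"roll": 0,"grip": 50},{"xyz": [5,35,0],"roll": 0,"grip": 50},{"xyz": [5,35,0],"roll": 0,"grip": 50},{"xyz": [5,35,0],"roll": 0,"grip": 50}]'

```text
time_s: 23.47
position: [0.4896, -0.1269, 0.2188]
tcp_rot: [[0.998, -0.069, 0.002], [-0.069, -0.998, -0.002], [0.003, 0.002, -1.0]]
force: [0.7, -0.7, -0.0]
opening: 0.499
grasp_force: 0.0
```

move_arm --increments '[{"xyz": [5,35,0],"roll": 0,"grip": 50},{"xyz": [5,35,0],"roll": 0,"grip": 50},{"xyz": [5,30,0],"roll": 0,"grip": 50},{"xyz": [0,0,0],"roll": -0.07,"grip": 50},{"xyz": [0,0,0],"roll": 0,"grip": 50}]'

```text
time_s: 23.88
position: [0.4978, -0.228, 0.2185]
tcp_rot: [[1.0, -0.001, 0.002], [-0.001, -1.0, -0.002], [0.002, 0.002, -1.0]]
force: [-0.1, 0.2, -0.2]
opening: 0.5
grasp_force: 0.0
```

move_arm --increments '[{"xyz": [0,0,0],"roll": 0,"grip": 50},{"xyz": [0,0,0],"roll": 0,"grip": 50},{"xyz": [0,0,0],"roll": 0,"grip": 50}]'

```text
time_s: 24.13
position: [0.4973, -0.2243, 0.2181]
tcp_rot: [[1.0, 0.001, 0.0], [0.001, -1.0, -0.0], [0.0, 0.0, -1.0]]
force: [-0.7, 0.6, 0.2]
opening: 0.501
grasp_force: 0.0
```

```bash
python3 - <<'E'
from h import *
s=bot.read_state(); R=s["tcp_rot"]; print(s["time_s"],s["position"].round(4),"yaw_y",np.degrees(np.arctan2(R[1,1],R[0,1])).round(2),s["joint_positions"].round(1))
im,d,T=shot("wrist","w8.png"); np.savez("w8.npz",im=im,d=d,T=T); P=cloud("wrist",d,T); z=P[...,2]
for l in ("window_a_handle","bottle1","window_b"): print(l,spots(l,"wrist",T))
v=im.max(2); m=((d>0)&(v<70)&(z>.098)&(z<.11)).astype(np.uint8); n,lab,st,_=cv2.connectedComponentsWithStats(m)
for k in range(1,n):
    if st[k,4]>100: q=P[lab==k]; print(st[k],q.mean(0).round(4),cv2.minAreaRect((q[:,:2]*1000).astype(np.float32)))
r=(d>0)&(z>.08)&(z<.092)&(P[...,1]<-.1); q=P[r]; print("rails",q.min(0).round(3),q.max(0).round(3),r.sum())
E
```

```text
24.1333 [ 0.4973 -0.2243  0.2181] yaw_y -89.92 [-36.   24.4  93.8  -0.   61.7  53.9]
window_a_handle [(0.71, [0.5607, -0.2463, 0.0808])]
bottle1 []
window_b [(0.9, [0.5631, -0.2453, 0.0882])]
[288 120  15  62 734] [ 0.5532 -0.2446  0.1037] ((552.8193359375, -244.625732421875), (57.16563415527344, 11.262235641479492), 4.509811878204346)
rails [ 0.446 -0.505  0.08 ] [ 0.672 -0.141  0.092] 35830
```

View pics/w8.png

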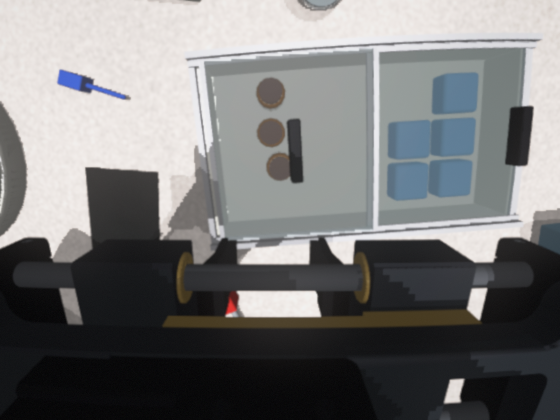

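move_arm --increments '[{"xyz": [0,0,0],"roll": -0.078,"grip": 50},{"xyz": [27,12,0],"roll": 0,"grip": 50},{"xyz": [27,12.5,30],"roll": 0,"grip": 50},{"xyz": [0,0,40],"roll": 0,"grip": 50},{"xyz": [0,0,30],"roll": 0,"grip": 50}]'

```text
time_s: 24.75
position: [0.5543, -0.2458, 0.1167]
tcp_rot: [[0.997, 0.079, 0.002], [0.079, -0.997, -0.001], [0.002, 0.001, -1.0]]
force: [-1.0, -0.6, -0.4]
opening: 0.503
grasp_force: 0.0
```

move_arm --increments '[{"xyz": [0,0,20],"roll": 0,"grip": 50},{"xyz": [0,0,9],"roll": 0,"grip": 50},{"xyz": [0,0,0],"roll": 0,"grip": 50},{"xyz": [0,0,0],"roll": 0,"grip": 50},{"xyz": [0,0,0],"roll": 0,"grip": 0}]'

```text
time_s: 25.17
position: [0.554, -0.2462, 0.0909]
tcp_rot: [[0.997, 0.079, 0.003], [0.079, -0.997, -0.002], [0.003, 0.002, -1.0]]
force: [-0.3, 0.2, 0.3]
opening: 0.473
grasp_force: 0.0
```

move_arm --increments '[{"xyz": [0,0,0],"roll": 0,"grip": 0},{"xyz": [0,0,0],"roll": 0,"grip": 0},{"xyz": [0,0,0],"roll": 0,"grip": 0},{"xyz": [0,0,0],"roll": 0,"grip": 0},{"xyz": [0,0,0],"roll": 0,"grip": 0}]'

```text
time_s: 25.58
position: [0.5529, -0.2456, 0.0897]
tcp_rot: [[0.997, 0.079, 0.001], [0.079, -0.997, -0.0], [0.001, 0.001, -1.0]]
force: [0.8, -1.6, 3.2]
opening: 0.129
grasp_force: 30.6
```

move_arm --increments '[{"xyz": [0,0,0],"roll": 0,"grip": 0},{"xyz": [0,0,0],"roll": 0,"grip": 0},{"xyz": [0,0,0],"roll": 0,"grip": 0}]'

```text
time_s: 25.83
position: [0.5529, -0.2456, 0.0897]
tcp_rot: [[0.997, 0.079, 0.0], [0.079, -0.997, -0.0], [0.0, 0.0, -1.0]]
force: [-1.1, 0.0, 5.2]
opening: 0.133
grasp_force: 30.0
```

Gripped the bar (11.5 mm). Slide it 141 mm.

move_arm --increments '[{"xyz": [0,6,0],"roll": 0,"grip": 0},{"xyz": [0,15,0],"roll": 0,"grip": 0},{"xyz": [0,15,0],"roll": 0,"grip": 0},{"xyz": [0,15,0],"roll": 0,"grip": 0},{"xyz": [0,15,0],"roll": 0,"grip": 0}]'

```text
time_s: 26.25
position: [0.5581, -0.3121, 0.0897]
tcp_rot: [[0.997, 0.079, 0.0], [0.079, -0.997, 0.0], [0.0, -0.0, -1.0]]
force: [-0.5, 1.6, 5.9]
opening: 0.134
grasp_force: 30.0
```

move_arm --increments '[{"xyz": [0,15,0],"roll": 0,"grip": 0},{"xyz": [0,15,0],"roll": 0,"grip": 0},{"xyz": [0,15,0],"roll": 0,"grip": 0},{"xyz": [0,12,0],"roll": 0,"grip": 0},{"xyz": [0,8,0],"roll": 0,"grip": 0}]'

```text
time_s: 26.67
position: [0.5632, -0.3782, 0.0897]
tcp_rot: [[0.997, 0.078, 0.001], [0.078, -0.997, -0.001], [0.001, 0.001, -1.0]]
force: [-0.3, 0.8, 6.4]
opening: 0.134
grasp_force: 30.0
```

move_arm --increments '[{"xyz": [0,6,0],"roll": 0,"grip": 0},{"xyz": [0,4,0],"roll": 0,"grip": 0},{"xyz": [0,0,0],"roll": 0,"grip": 0},{"xyz": [0,0,0],"roll": 0,"grip": 0},{"xyz": [0,0,0],"roll": 0,"grip": 0}]'

```text
time_s: 27.08
position: [0.5634, -0.3811, 0.0897]
tcp_rot: [[0.997, 0.078, -0.002], [0.078, -0.997, 0.009], [-0.002, -0.009, -1.0]]
force: [-0.3, 11.2, 11.0]
opening: 0.134
grasp_force: 30.1
```

move_arm --increments '[{"xyz": [0,-3,0],"roll": 0,"grip": 0},{"xyz": [0,-2,0],"roll": 0,"grip": 40},{"xyz": [0,0,0],"roll": 0,"grip": 40},{"xyz": [0,0,0],"roll": 0,"grip": 40},{"xyz": [0,0,-30],"roll": 0,"grip": 40}]'

```text
time_s: 27.5
position: [0.5597, -0.3784, 0.1126]
tcp_rot: [[0.997, 0.078, -0.01], [0.078, -0.997, 0.009], [-0.009, -0.01, -1.0]]
force: [-0.9, -0.2, -0.2]
opening: 0.345
grasp_force: 0.0
```

move_arm --increments '[{"xyz": [-20,-20,-35],"roll": 0,"grip": 40},{"xyz": [-20,-35,-35],"roll": 0,"grip": 40},{"xyz": [-10,-35,-30],"roll": 0,"grip": 40},{"xyz": [0,-30,0],"roll": 0,"grip": 40},{"xyz": [0,0,0],"roll": 0,"grip": 40}]'

```text
time_s: 27.92
position: [0.5109, -0.2734, 0.207]
tcp_rot: [[0.997, 0.081, -0.0], [0.081, -0.997, 0.003], [-0.0, -0.003, -1.0]]
force: [-0.4, -0.9, -0.9]
opening: 0.397
grasp_force: 0.0
```

move_arm --increments '[{"xyz": [0,0,0],"roll": 0,"grip": 40},{"xyz": [0,0,0],"roll": 0,"grip": 40},{"xyz": [0,0,0],"roll": 0,"grip": 40}]'

```text
time_s: 28.17
position: [0.5125, -0.2793, 0.2047]
tcp_rot: [[0.997, 0.078, -0.0], [0.078, -0.997, -0.0], [-0.0, 0.0, -1.0]]
force: [0.5, 0.1, -0.1]
opening: 0.403
grasp_force: 0.0
```

```bash
cat > bot.py <<'E'
from h import *
def look(fn):
    s=bot.read_state(); R=s["tcp_rot"]; print(s["time_s"],s["position"].round(4),"yaw_y",np.degrees(np.arctan2(R[1,1],R[0,1])).round(2),s["joint_positions"].round(1))
    im,d,T=shot("wrist",fn); np.savez("last.npz",im=im,d=d,T=T); P=cloud("wrist",d,T); z=P[...,2]
    for r in bot.trace("bottle1","wrist"):
        q=P[(np.array(r["mask"]))&(d>0)]; c=q[(q[:,2]>.055)]; 
        if len(c)>20: print("bottle",round(r["conf"],2),len(c),"zmax",np.percentile(c[:,2],90).round(4),"cap",((np.percentile(c[c[:,2]>.062],2,axis=0)+np.percentile(c[c[:,2]>.062],98,axis=0))/2).round(4) if (c[:,2]>.062).sum()>10 else c.mean(0))
    v=im.max(2); m=((d>0)&(v<70)&(z>.085)&(z<.11)).astype(np.uint8); n,lab,st,_=cv2.connectedComponentsWithStats(m)
    for k in range(1,n):
        if st[k,4]>100: q=P[lab==k]; print("dark",st[k],q.mean(0).round(4),cv2.minAreaRect((q[:,:2]*1000).astype(np.float32)))
    # caps by height
    m=((d>0)&(z>.0635)&(z<.071)&(P[...,1]<-.14)&(P[...,1]>-.29)&(P[...,0]>.45)&(P[...,0]<.66)&(v<150)).astype(np.uint8); n,lab,st,_=cv2.connectedComponentsWithStats(m)
    for k in range(1,n):
        if st[k,4]>100: q=P[lab==k]; (a,b),r=cv2.minEnclosingCircle((q[:,:2]*1000).astype(np.float32)); print("cap",st[k,4],q.mean(0).round(4),round(a,1),round(b,1),"r",round(r,1))
if __name__=="__main__":
    import sys; look(sys.argv[1])
E
python3 bot.py w9.png
```

```text
28.1667 [ 0.5125 -0.2793  0.2047] yaw_y -85.54 [-39.5  28.2  89.2  -0.   62.5  46. ]
bottle 0.97 474 zmax 0.0692 cap [ 0.5327 -0.2317  0.0677]
bottle 0.84 571 zmax 0.0693 cap [ 0.612  -0.2218  0.0674]
bottle 0.65 486 zmax 0.0692 cap [ 0.5706 -0.2219  0.0676]
dark [ 374  135   22   63 1042] [ 0.564  -0.3782  0.1013] ((563.229736328125, -379.8429260253906), (56.923988342285156, 11.589570045471191), 4.557058811187744)
dark [466 136  26  61 991] [ 0.5718 -0.4751  0.0937] ((571.0868530273438, -476.91705322265625), (58.14577102661133, 11.847065925598145), 5.052768707275391)
cap 490 [ 0.5348 -0.1582  0.0674] 549.1 -158.6 r 86.7
cap 527 [ 0.612  -0.2221  0.0683] 612.2 -221.8 r 12.5
cap 465 [ 0.5708 -0.2222  0.0682] 570.6 -222.0 r 12.2
cap 446 [ 0.5326 -0.2319  0.0683] 532.3 -231.7 r 12.4
cap 102 [ 0.464  -0.2708  0.067 ] 464.2 -270.4 r 19.5
```

View pics/w9.png

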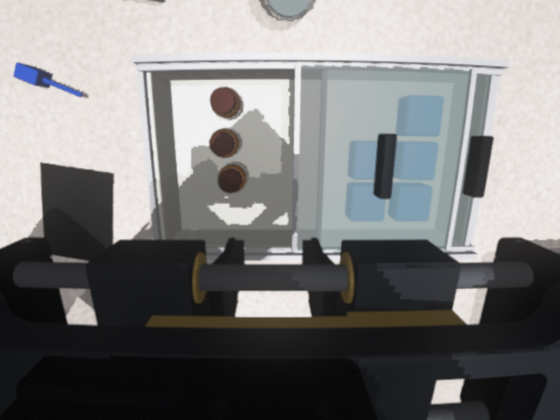

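```bash
python3 - <<'E'
from h import *
for f in ("w2.npz","w6.npz"):
    q=np.load(f); P=cloud("wrist",q["d"],q["T"]); c=np.array([.5413,.2421])
    v=P[...,:2]-c; r=np.hypot(v[...,0],v[...,1]); z=P[...,2]
    m=(q["d"]>0)&(r>.084)&(r<.112)&(z>.064)&(z<.074); a=np.arctan2(v[...,1],v[...,0])[m]
    w=np.exp(12j*a).mean(); print("walls mod30",np.degrees(np.angle(w))/12,abs(w),m.sum())
    m=(q["d"]>0)&(r>.084)&(r<.112)&(z>.03)&(z<.06); print("floor z",np.median(z[m]))
    m=(q["d"]>0)&(r>.124)&(r<.135)&(z>.064)&(z<.074); print("rim pts mean",P[m].mean(0),m.sum())
s=bot.read_state(); R=s["tcp_rot"]; print(s["position"], [(R.T@(np.array([x,y,.035])-s["position"])*1000).round(1) for x,y in ((.5325,-.2318),(.5708,-.222),(.612,-.222))])
E
```

```text
walls mod30 -4.729466802179329 0.9887760447280379 1221
floor z 0.04637379205492781
rim pts mean [0.53181373 0.23926312 0.06808416] 1492
walls mod30 -4.716147282668789 0.9876944851470622 1703
floor z 0.046385619604050854
rim pts mean [0.54892934 0.27898394 0.06808619] 1701
[ 0.51231921 -0.279206    0.20459241] [array([ 23.9, -45.6, 169.6]), array([ 62.8, -52.4, 169.6]), array([103.9, -49.2, 169.5])]
```

move_arm --increments '[{"xyz": [12,-23,0],"roll": 0,"grip": 55},{"xyz": [12,-22.6,20],"roll": 0,"grip": 55},{"xyz": [0,0,30],"roll": 0,"grip": 55},{"xyz": [0,0,30],"roll": 0,"grip": 55},{"xyz": [0,0,0],"roll": 0,"grip": 55}]'

```text
time_s: 28.68
position: [0.5292, -0.2286, 0.1197]
tcp_rot: [[0.997, 0.079, -0.01], [0.079, -0.997, 0.007], [-0.01, -0.007, -1.0]]
force: [-0.7, 0.1, 0.3]
opening: 0.543
grasp_force: 0.0
```

move_arm --increments '[{"xyz": [0,0,0],"roll": 0,"grip": 55},{"xyz": [0,0,25],"roll": 0,"grip": 55},{"xyz": [0,0,25],"roll": 0,"grip": 55},{"xyz": [0,0,25],"roll": 0,"grip": 55},{"xyz": [0,0,14.5],"roll": 0,"grip": 55}]'

```text
time_s: 29.1
position: [0.5332, -0.2319, 0.0358]
tcp_rot: [[0.997, 0.078, 0.001], [0.078, -0.997, -0.001], [0.001, 0.001, -1.0]]
force: [0.3, 0.6, -0.4]
opening: 0.555
grasp_force: 0.0
```

move_arm --increments '[{"xyz": [0,0,0],"roll": 0,"grip": 55},{"xyz": [0,0,0],"roll": 0,"grip": 55},{"xyz": [0,0,0],"roll": 0,"grip": 0},{"xyz": [0,0,0],"roll": 0,"grip": 0},{"xyz": [0,0,0],"roll": 0,"grip": 0}]'

```text
time_s: 29.52
position: [0.5336, -0.2315, 0.0377]
tcp_rot: [[0.997, 0.079, 0.003], [0.079, -0.997, -0.002], [0.003, 0.002, -1.0]]
force: [0.0, -0.0, 0.9]
opening: 0.4
grasp_force: 0.0
```

move_arm --increments '[{"xyz": [0,0,0],"roll": 0,"grip": 0},{"xyz": [0,0,0],"roll": 0,"grip": 0},{"xyz": [0,0,0],"roll": 0,"grip": 0}]'

```text
time_s: 29.77
position: [0.5335, -0.2314, 0.0373]
tcp_rot: [[0.997, 0.079, 0.002], [0.079, -0.997, -0.002], [0.002, 0.002, -1.0]]
force: [-0.4, 0.2, 6.8]
opening: 0.353
grasp_force: 30.0
```

move_arm --increments '[{"xyz": [0,0,-18],"roll": 0,"grip": 0},{"xyz": [0,0,-30],"roll": 0,"grip": 0},{"xyz": [0,0,-35],"roll": 0,"grip": 0},{"xyz": [0,0,-35],"roll": 0,"grip": 0},{"xyz": [3,-18,0],"roll": 0,"grip": 0}]'

```text
time_s: 30.18
position: [0.5387, -0.2175, 0.1609]
tcp_rot: [[0.997, 0.076, 0.013], [0.076, -0.997, -0.01], [0.012, 0.011, -1.0]]
force: [0.7, 0.1, 0.2]
opening: 0.349
grasp_force: 30.0
```

move_arm --increments '[{"xyz": [5,-34,0],"roll": 0,"grip": 0},{"xyz": [5,-34,0],"roll": 0,"grip": 0},{"xyz": [5,-34,0],"roll": 0,"grip": 0},{"xyz": [5,-34,0],"roll": 0,"grip": 0},{"xyz": [5,-34,0],"roll": 0,"grip": 0}]'

```text
time_s: 30.6
position: [0.5451, -0.0393, 0.154]
tcp_rot: [[0.997, 0.078, -0.001], [0.078, -0.997, 0.0], [-0.001, -0.0, -1.0]]
force: [-0.7, -0.5, -0.8]
opening: 0.35
grasp_force: 30.0
```

move_arm --increments '[{"xyz": [5,-34,0],"roll": 0,"grip": 0},{"xyz": [5,-34,0],"roll": 0,"grip": 0},{"xyz": [5,-34,0],"roll": 0,"grip": 0},{"xyz": [5,-34,0],"roll": 0,"grip": 0},{"xyz": [5,-34,0],"roll": 0,"grip": 0}]'

```text
time_s: 31.02
position: [0.5566, 0.1322, 0.1538]
tcp_rot: [[0.997, 0.079, -0.001], [0.079, -0.997, 0.0], [-0.001, -0.0, -1.0]]
force: [0.5, -0.4, -2.2]
opening: 0.352
grasp_force: 30.0
```

move_arm --increments '[{"xyz": [2.5,-18,0],"roll": 0,"grip": 0},{"xyz": [0,0,0],"roll": 0,"grip": 0},{"xyz": [0,0,0],"roll": 0,"grip": 0},{"xyz": [0,0,0],"roll": 0,"grip": 0},{"xyz": [0,0,0],"roll": 0,"grip": 0}]'

```text
time_s: 31.43
position: [0.5581, 0.1473, 0.1539]
tcp_rot: [[0.997, 0.077, -0.001], [0.077, -0.997, -0.0], [-0.001, 0.0, -1.0]]
force: [0.1, 0.6, -0.7]
opening: 0.357
grasp_force: 30.0
```

```bash
python3 - <<'E'
from h import *
s=bot.read_state(); R=s["tcp_rot"]; print(s["position"],s["opening"],s["grasp_force"],s["joint_positions"].round(0), (R.T@(np.array([.5595,.1477,.0747])-s["position"])*1000).round(1))
E
```

```text
[0.55809723 0.14730878 0.15385873] 0.35680474965653153 29.999839060474187 [ 4. 32. 93. -0. 56. 89.] [ 1.5 -0.3 79.2]
```

move_arm --increments '[{"xyz": [1.3,0,25],"roll": 0,"grip": 0},{"xyz": [0,0,25],"roll": 0,"grip": 0},{"xyz": [0,0,15],"roll": 0,"grip": 0},{"xyz": [0,0,10],"roll": 0,"grip": 0},{"xyz": [0,0,4],"roll": 0,"grip": 0}]'

```text
time_s: 31.85
position: [0.5587, 0.1473, 0.0734]
tcp_rot: [[0.997, 0.077, -0.003], [0.077, -0.997, -0.0], [-0.003, 0.0, -1.0]]
force: [0.3, -0.1, 0.6]
opening: 0.35
grasp_force: 30.0
```

move_arm --increments '[{"xyz": [0,0,0],"roll": 0,"grip": 0},{"xyz": [0,0,0],"roll": 0,"grip": 0},{"xyz": [0,0,0],"roll": 0,"grip": 0}]'

```text
time_s: 32.1
position: [0.5605, 0.1485, 0.076]
tcp_rot: [[0.997, 0.078, 0.002], [0.078, -0.997, 0.0], [0.002, 0.0, -1.0]]
force: [-0.3, 0.2, -0.5]
opening: 0.351
grasp_force: 30.0
```

move_arm --increments '[{"xyz": [0,0,1.2],"roll": 0,"grip": 0},{"xyz": [0,0,0],"roll": 0,"grip": 0},{"xyz": [0,0,0],"roll": 0,"grip": 55},{"xyz": [0,0,0],"roll": 0,"grip": 55},{"xyz": [0,0,0],"roll": 0,"grip": 55}]'

```text
time_s: 32.52
position: [0.5598, 0.1487, 0.074]
tcp_rot: [[0.997, 0.079, 0.001], [0.079, -0.997, 0.0], [0.001, -0.0, -1.0]]
force: [-0.8, -0.8, 1.7]
opening: 0.493
grasp_force: 0.0
```

move_arm --increments '[{"xyz": [0,0,0],"roll": 0,"grip": 55},{"xyz": [0,0,-20],"roll": 0,"grip": 55},{"xyz": [0,0,-35],"roll": 0,"grip": 55},{"xyz": [0,0,-25],"roll": 0,"grip": 55},{"xyz": [-1,20,0],"roll": 0,"grip": 55}]'

```text
time_s: 32.93
position: [0.5638, 0.1313, 0.1591]
tcp_rot: [[0.997, 0.082, 0.011], [0.082, -0.997, 0.002], [0.011, -0.001, -1.0]]
force: [1.1, -1.0, 0.7]
opening: 0.55
grasp_force: 0.0
```

move_arm --increments '[{"xyz": [-2,35,0],"roll": 0,"grip": 55},{"xyz": [-2,35,0],"roll": 0,"grip": 55},{"xyz": [-2,35,0],"roll": 0,"grip": 55},{"xyz": [-2,35,0],"roll": 0,"grip": 55},{"xyz": [-2,35,0],"roll": 0,"grip": 55}]'

```text
time_s: 33.35
position: [0.5638, -0.0481, 0.1539]
tcp_rot: [[0.997, 0.079, 0.0], [0.079, -0.997, -0.0], [0.0, 0.0, -1.0]]
force: [0.1, 0.4, 0.2]
opening: 0.55
grasp_force: 0.0
```

move_arm --increments '[{"xyz": [-2,35,0],"roll": 0,"grip": 55},{"xyz": [-2,35,0],"roll": 0,"grip": 55},{"xyz": [-2,35,0],"roll": 0,"grip": 55},{"xyz": [-1,35,0],"roll": 0,"grip": 55},{"xyz": [0,35,0],"roll": 0,"grip": 55}]'

```text
time_s: 33.77
position: [0.5703, -0.2233, 0.1538]
tcp_rot: [[0.997, 0.078, -0.0], [0.078, -0.997, 0.0], [-0.0, -0.0, -1.0]]
force: [1.0, 0.3, 0.3]
opening: 0.55
grasp_force: 0.0
```

move_arm --increments '[{"xyz": [0,0,0],"roll": 0,"grip": 55},{"xyz": [0,0,0],"roll": 0,"grip": 55},{"xyz": [0,0,0],"roll": 0,"grip": 55},{"xyz": [0,0,0],"roll": 0,"grip": 55}]'

```text
time_s: 34.1
position: [0.5702, -0.2201, 0.1535]
tcp_rot: [[0.997, 0.08, -0.001], [0.08, -0.997, 0.001], [-0.001, -0.001, -1.0]]
force: [0.7, 0.4, 0.3]
opening: 0.55
grasp_force: 0.0
```

```bash
cat > rel.py <<'E'
from h import *
import sys
s=bot.read_state(); R=s["tcp_rot"]; print(s["time_s"],s["position"].round(4),"op",s["opening"].__round__(3) if hasattr(s["opening"],"__round__") else s["opening"],s["joint_positions"].round(0),(R.T@(np.array([float(a) for a in sys.argv[1:4]])-s["position"])*1000).round(1))
E
python3 rel.py .5708 -.222 .036
python3 - <<'E'
from h import *
im,d,T=shot("top"); print(spots("bottle1","top",T))
E
```

```text
34.1 [ 0.5702 -0.2201  0.1535] op 0.55 [-32.  34.  88.   0.  58.  54.] [  0.5   2.1 117.5]
[(0.74, [0.5503, -0.3919, 0.0827])]
```

move_arm --increments '[{"xyz": [0.5,2,30],"roll": 0,"grip": 55},{"xyz": [0,0,30],"roll": 0,"grip": 55},{"xyz": [0,0,25],"roll": 0,"grip": 55},{"xyz": [0,0,20],"roll": 0,"grip": 55},{"xyz": [0,0,12],"roll": 0,"grip": 55}]'

```text
time_s: 34.62
position: [0.5702, -0.2215, 0.0344]
tcp_rot: [[0.997, 0.08, -0.003], [0.08, -0.997, 0.002], [-0.003, -0.002, -1.0]]
force: [-0.4, 0.1, 0.5]
opening: 0.549
grasp_force: 0.0
```

move_arm --increments '[{"xyz": [0,0,0],"roll": 0,"grip": 55},{"xyz": [0,0,0],"roll": 0,"grip": 55},{"xyz": [0,0,0],"roll": 0,"grip": 0},{"xyz": [0,0,0],"roll": 0,"grip": 0},{"xyz": [0,0,0],"roll": 0,"grip": 0}]'

```text
time_s: 35.03
position: [0.5724, -0.224, 0.0383]
tcp_rot: [[0.997, 0.079, 0.002], [0.079, -0.997, -0.001], [0.002, 0.002, -1.0]]
force: [-0.0, 0.5, 0.9]
opening: 0.4
grasp_force: 0.4
```

move_arm --increments '[{"xyz": [0,0,0],"roll": 0,"grip": 0},{"xyz": [0,0,0],"roll": 0,"grip": 0},{"xyz": [0,0,0],"roll": 0,"grip": 0}]'

```text
time_s: 35.28
position: [0.5722, -0.2238, 0.038]
tcp_rot: [[0.997, 0.079, 0.002], [0.079, -0.997, -0.001], [0.002, 0.001, -1.0]]
force: [-0.5, 0.8, 5.9]
opening: 0.348
grasp_force: 30.0
```

move_arm --increments '[{"xyz": [0,0,-18],"roll": 0,"grip": 0},{"xyz": [0,0,-30],"roll": 0,"grip": 0},{"xyz": [0,0,-35],"roll": 0,"grip": 0},{"xyz": [0,0,-35],"roll": 0,"grip": 0},{"xyz": [-2,-18,0],"roll": 0,"grip": 0}]'

```text
time_s: 35.7
position: [0.5736, -0.2113, 0.1621]
tcp_rot: [[0.997, 0.076, 0.015], [0.076, -0.997, -0.01], [0.014, 0.012, -1.0]]
force: [1.8, 0.1, 0.7]
opening: 0.352
grasp_force: 30.0
```

move_arm --increments '[{"xyz": [-3,-34,0],"roll": 0,"grip": 0},{"xyz": [-3,-34,0],"roll": 0,"grip": 0},{"xyz": [-3,-34,0],"roll": 0,"grip": 0},{"xyz": [-3,-34,0],"roll": 0,"grip": 0},{"xyz": [-3,-34,0],"roll": 0,"grip": 0}]'

```text
time_s: 36.12
position: [0.5386, -0.0359, 0.1544]
tcp_rot: [[0.997, 0.078, -0.001], [0.078, -0.997, 0.0], [-0.001, -0.0, -1.0]]
force: [0.6, -0.1, -0.4]
opening: 0.352
grasp_force: 30.0
```

move_arm --increments '[{"xyz": [-3,-34,0],"roll": 0,"grip": 0},{"xyz": [-3,-34,0],"roll": 0,"grip": 0},{"xyz": [-3,-34,0],"roll": 0,"grip": 0},{"xyz": [-3,-34,0],"roll": 0,"grip": 0},{"xyz": [-3,-34,0],"roll": 0,"grip": 0}]'

```text
time_s: 36.53
position: [0.5103, 0.1324, 0.1544]
tcp_rot: [[0.997, 0.079, -0.001], [0.079, -0.997, -0.0], [-0.001, 0.0, -1.0]]
force: [1.6, -0.9, -0.4]
opening: 0.346
grasp_force: 30.0
```

move_arm --increments '[{"xyz": [-1,-19,0],"roll": 0,"grip": 0},{"xyz": [0,0,0],"roll": 0.1,"grip": 0},{"xyz": [0,0,0],"roll": 0.1,"grip": 0},{"xyz": [0,0,0],"roll": 0.1,"grip": 0},{"xyz": [0,0,0],"roll": 0.1,"grip": 0}]'

```text
time_s: 36.95
position: [0.5081, 0.1501, 0.1543]
tcp_rot: [[0.948, -0.32, -0.001], [-0.32, -0.948, -0.0], [-0.001, 0.0, -1.0]]
force: [-0.6, 0.7, 0.0]
opening: 0.35
grasp_force: 30.0
```

move_arm --increments '[{"xyz": [0,0,0],"roll": 0,"grip": 0},{"xyz": [0,0,0],"roll": 0,"grip": 0},{"xyz": [0,0,0],"roll": 0,"grip": 0}]'

```text
time_s: 37.2
position: [0.5085, 0.1496, 0.1545]
tcp_rot: [[0.95, -0.314, -0.0], [-0.314, -0.95, -0.0], [-0.0, 0.0, -1.0]]
force: [-0.5, -0.6, -1.0]
opening: 0.354
grasp_force: 30.0
```

```bash
python3 rel.py .5089 .1517 .074; python3 - <<'E'
from h import *
im,d,T=shot("wrist","w10.png"); P=cloud("wrist",d,T); z=P[...,2]
for r in bot.trace("bottle1","wrist"):
    q=P[np.array(r["mask"])&(d>0)]; t=np.percentile(q[:,2],95); k=q[q[:,2]>t-.005]; print(round(r["conf"],2),len(q),"top z",t.round(4),((k.min(0)+k.max(0))/2).round(4))
E
```

```text
37.2 [0.5085 0.1496 0.1545] op 0.354 [  4.  28. 100.  -0.  52. 113.] [-0.3 -2.1 80.5]
0.98 1309 top z 0.1053 [0.5587 0.1484 0.1032]
```

move_arm --increments '[{"xyz": [0,-2,25],"roll": 0,"grip": 0},{"xyz": [0,0,25],"roll": 0,"grip": 0},{"xyz": [0,0,15],"roll": 0,"grip": 0},{"xyz": [0,0,10],"roll": 0,"grip": 0},{"xyz": [0,0,4],"roll": 0,"grip": 0}]'

```text
time_s: 37.72
position: [0.5086, 0.1514, 0.0743]
tcp_rot: [[0.949, -0.315, -0.003], [-0.315, -0.949, -0.0], [-0.002, 0.001, -1.0]]
force: [0.5, 0.6, 0.5]
opening: 0.355
grasp_force: 30.0
```

move_arm --increments '[{"xyz": [0,0,0],"roll": 0,"grip": 0},{"xyz": [0,0,0],"roll": 0,"grip": 0},{"xyz": [0,0,1],"roll": 0,"grip": 0},{"xyz": [0,0,0],"roll": 0,"grip": 0},{"xyz": [0,0,0],"roll": 0,"grip": 0}]'

```text
time_s: 38.13
position: [0.51, 0.1516, 0.0755]
tcp_rot: [[0.949, -0.316, 0.002], [-0.316, -0.949, 0.0], [0.001, -0.001, -1.0]]
force: [0.0, 0.4, -0.8]
opening: 0.346
grasp_force: 30.0
```

move_arm --increments '[{"xyz": [0,0,0],"roll": 0,"grip": 55},{"xyz": [0,0,0],"roll": 0,"grip": 55},{"xyz": [0,0,0],"roll": 0,"grip": 55},{"xyz": [0,0,0],"roll": 0,"grip": 55}]'

```text
time_s: 38.47
position: [0.5096, 0.1516, 0.0749]
tcp_rot: [[0.949, -0.316, 0.0], [-0.316, -0.949, 0.0], [0.0, -0.0, -1.0]]
force: [0.3, 0.4, -0.4]
opening: 0.525
grasp_force: 0.0
```

move_arm --increments '[{"xyz": [0,0,-20],"roll": 0,"grip": 55},{"xyz": [0,0,-35],"roll": 0,"grip": 55},{"xyz": [0,0,-25],"roll": 0,"grip": 55},{"xyz": [0,0,0],"roll": -0.1,"grip": 55},{"xyz": [0,0,0],"roll": -0.1,"grip": 55}]'

```text
time_s: 38.88
position: [0.5109, 0.1517, 0.1569]
tcp_rot: [[0.993, -0.116, 0.005], [-0.116, -0.993, 0.0], [0.005, -0.001, -1.0]]
force: [-0.6, 0.2, 0.1]
opening: 0.551
grasp_force: 0.0
```

move_arm --increments '[{"xyz": [0,0,0],"roll": -0.1,"grip": 55},{"xyz": [0,0,0],"roll": -0.1,"grip": 55},{"xyz": [0,0,0],"roll": 0,"grip": 55},{"xyz": [0,0,0],"roll": 0,"grip": 55}]'

```text
time_s: 39.22
position: [0.5094, 0.1516, 0.1548]
tcp_rot: [[0.997, 0.076, -0.0], [0.076, -0.997, 0.0], [-0.0, -0.0, -1.0]]
force: [0.7, -0.1, -0.5]
opening: 0.553
grasp_force: 0.0
```

```bash
python3 rel.py .612 -.222 .036
```

```text
39.2167 [0.5094 0.1516 0.1548] op 0.553 [ 5. 29. 99.  0. 52. 90.] [ 73.9 380.3 118.8]
```

move_arm --increments '[{"xyz": [6.5,35,0],"roll": 0,"grip": 55},{"xyz": [6.5,35,0],"roll": 0,"grip": 55},{"xyz": [6.5,35,0],"roll": 0,"grip": 55},{"xyz": [6.5,35,0],"roll": 0,"grip": 55},{"xyz": [6.5,35,0],"roll": 0,"grip": 55}]'

```text
time_s: 39.63
position: [0.5558, -0.0218, 0.1547]
tcp_rot: [[0.997, 0.076, -0.0], [0.076, -0.997, 0.0], [-0.0, -0.0, -1.0]]
force: [0.9, 0.3, 1.0]
opening: 0.553
grasp_force: 0.0
```

move_arm --increments '[{"xyz": [6.5,35,0],"roll": 0,"grip": 55},{"xyz": [6.5,35,0],"roll": 0,"grip": 55},{"xyz": [6.5,35,0],"roll": 0,"grip": 55},{"xyz": [6.5,35,0],"roll": 0,"grip": 55},{"xyz": [6.5,35,0],"roll": 0,"grip": 55}]'

```text
time_s: 40.05
position: [0.6019, -0.194, 0.1545]
tcp_rot: [[0.997, 0.076, -0.0], [0.076, -0.997, 0.0], [-0.0, -0.0, -1.0]]
force: [0.3, -0.3, -0.2]
opening: 0.548
grasp_force: 0.0
```

move_arm --increments '[{"xyz": [9,30,0],"roll": 0,"grip": 55},{"xyz": [0,0,0],"roll": 0,"grip": 55},{"xyz": [0,0,0],"roll": 0,"grip": 55},{"xyz": [0,0,0],"roll": 0,"grip": 55},{"xyz": [0,0,0],"roll": 0,"grip": 55}]'

```text
time_s: 40.47
position: [0.6124, -0.2199, 0.1544]
tcp_rot: [[0.997, 0.079, -0.002], [0.079, -0.997, 0.001], [-0.002, -0.001, -1.0]]
force: [-0.3, 0.2, -0.4]
opening: 0.548
grasp_force: 0.0
```

```bash
python3 rel.py .612 -.222 .036; python3 rel.py .6034 .1689 .0749
```

```text
40.4667 [ 0.6124 -0.2199  0.1544] op 0.548 [-30.  37.  82.   0.  62.  56.] [ -0.3   2.2 118.4]
40.4667 [ 0.6124 -0.2199  0.1544] op 0.548 [-30.  37.  82.   0.  62.  56.] [  21.9 -388.2   80. ]
```

move_arm --increments '[{"xyz": [0,1,30],"roll": 0,"grip": 55},{"xyz": [0,0,30],"roll": 0,"grip": 55},{"xyz": [0,0,25],"roll": 0,"grip": 55},{"xyz": [0,0,20],"roll": 0,"grip": 55},{"xyz": [0,0,13],"roll": 0,"grip": 55}]'

```text
time_s: 40.88
position: [0.6116, -0.2199, 0.0345]
tcp_rot: [[0.997, 0.08, -0.004], [0.08, -0.997, 0.002], [-0.004, -0.003, -1.0]]
force: [-0.8, 0.4, 0.0]
opening: 0.553
grasp_force: 0.0
```

move_arm --increments '[{"xyz": [0,0,0],"roll": 0,"grip": 55},{"xyz": [0,0,0],"roll": 0,"grip": 55},{"xyz": [0,0,0],"roll": 0,"grip": 0},{"xyz": [0,0,0],"roll": 0,"grip": 0},{"xyz": [0,0,0],"roll": 0,"grip": 0}]'

```text
time_s: 41.3
position: [0.6142, -0.2229, 0.0384]
tcp_rot: [[0.997, 0.079, 0.003], [0.079, -0.997, -0.001], [0.002, 0.002, -1.0]]
force: [0.4, -0.7, -0.4]
opening: 0.402
grasp_force: 0.3
```

move_arm --increments '[{"xyz": [0,0,0],"roll": 0,"grip": 0},{"xyz": [0,0,0],"roll": 0,"grip": 0},{"xyz": [0,0,0],"roll": 0,"grip": 0}]'

```text
time_s: 41.55
position: [0.614, -0.2228, 0.0381]
tcp_rot: [[0.997, 0.079, 0.002], [0.079, -0.997, -0.001], [0.002, 0.001, -1.0]]
force: [-0.2, 0.7, 5.8]
opening: 0.35
grasp_force: 30.0
```

move_arm --increments '[{"xyz": [0,0,-18],"roll": 0,"grip": 0},{"xyz": [0,0,-30],"roll": 0,"grip": 0},{"xyz": [0,0,-35],"roll": 0,"grip": 0},{"xyz": [0,0,-35],"roll": 0,"grip": 0},{"xyz": [2,-20,0],"roll": 0,"grip": 0}]'

```text
time_s: 41.97
position: [0.6186, -0.2082, 0.1626]
tcp_rot: [[0.997, 0.075, 0.015], [0.076, -0.997, -0.01], [0.014, 0.011, -1.0]]
force: [1.4, -0.2, -0.3]
opening: 0.351
grasp_force: 30.0
```

move_arm --increments '[{"xyz": [2,-35,0],"roll": 0,"grip": 0},{"xyz": [2,-35,0],"roll": 0,"grip": 0},{"xyz": [2,-35,0],"roll": 0,"grip": 0},{"xyz": [2,-35,0],"roll": 0,"grip": 0},{"xyz": [2,-35,0],"roll": 0,"grip": 0}]'

```text
time_s: 42.38
position: [0.6093, -0.0258, 0.1546]
tcp_rot: [[0.997, 0.078, -0.0], [0.078, -0.997, -0.0], [-0.0, 0.0, -1.0]]
force: [1.2, -0.8, -0.6]
opening: 0.352
grasp_force: 30.0
```

move_arm --increments '[{"xyz": [2,-35,0],"roll": 0,"grip": 0},{"xyz": [2,-35,0],"roll": 0,"grip": 0},{"xyz": [2,-35,0],"roll": 0,"grip": 0},{"xyz": [2,-35,0],"roll": 0,"grip": 0},{"xyz": [2,-35,0],"roll": 0,"grip": 0}]'

```text
time_s: 42.8
position: [0.6055, 0.1497, 0.1546]
tcp_rot: [[0.997, 0.079, -0.001], [0.079, -0.997, -0.0], [-0.001, 0.0, -1.0]]
force: [0.1, 0.2, -0.3]
opening: 0.351
grasp_force: 30.0
```

move_arm --increments '[{"xyz": [0,-20,0],"roll": 0,"grip": 0},{"xyz": [0,0,0],"roll": -0.12,"grip": 0},{"xyz": [0,0,0],"roll": -0.12,"grip": 0},{"xyz": [0,0,0],"roll": -0.12,"grip": 0},{"xyz": [0,0,0],"roll": -0.12,"grip": 0}]'

```text
time_s: 43.22
position: [0.6041, 0.1683, 0.1544]
tcp_rot: [[0.844, 0.536, -0.001], [0.536, -0.844, -0.0], [-0.001, -0.0, -1.0]]
force: [0.6, -0.4, -1.0]
opening: 0.355
grasp_force: 30.0
```

move_arm --increments '[{"xyz": [0,0,0],"roll": -0.12,"grip": 0},{"xyz": [0,0,0],"roll": 0,"grip": 0},{"xyz": [0,0,0],"roll": 0,"grip": 0},{"xyz": [0,0,0],"roll": 0,"grip": 0}]'

```text
time_s: 43.55
position: [0.6044, 0.1679, 0.1546]
tcp_rot: [[0.78, 0.626, -0.0], [0.626, -0.78, -0.0], [-0.0, -0.0, -1.0]]
force: [-0.1, 0.5, -0.4]
opening: 0.349
grasp_force: 30.0
```

```bash
python3 rel.py .6034 .1689 .0749
```

```text
43.55 [0.6044 0.1679 0.1546] op 0.349 [ 5. 35. 85. -0. 60. 57.] [-0.1 -1.3 79.7]
```

move_arm --increments '[{"xyz": [0,-1,25],"roll": 0,"grip": 0},{"xyz": [0,0,25],"roll": 0,"grip": 0},{"xyz": [0,0,15],"roll": 0,"grip": 0},{"xyz": [0,0,10],"roll": 0,"grip": 0},{"xyz": [0,0,4],"roll": 0,"grip": 0}]'

```text
time_s: 43.97
position: [0.6028, 0.1687, 0.0741]
tcp_rot: [[0.779, 0.627, -0.003], [0.627, -0.779, -0.0], [-0.003, -0.002, -1.0]]
force: [-5.0, 1.9, 16.9]
opening: 0.35
grasp_force: 30.0
```

move_arm --increments '[{"xyz": [0,0,0],"roll": 0,"grip": 0},{"xyz": [0,0,0],"roll": 0,"grip": 0},{"xyz": [0,0,1],"roll": 0,"grip": 0},{"xyz": [0,0,0],"roll": 0,"grip": 0},{"xyz": [0,0,0],"roll": 0,"grip": 0}]'

```text
time_s: 44.38
position: [0.6043, 0.1689, 0.0754]
tcp_rot: [[0.778, 0.628, 0.001], [0.628, -0.778, 0.0], [0.001, 0.001, -1.0]]
force: [-0.8, 0.2, -0.3]
opening: 0.356
grasp_force: 30.0
```

move_arm --increments '[{"xyz": [0,0,0],"roll": 0,"grip": 55},{"xyz": [0,0,0],"roll": 0,"grip": 55},{"xyz": [0,0,0],"roll": 0,"grip": 55},{"xyz": [0,0,0],"roll": 0,"grip": 55}]'

```text
time_s: 44.72
position: [0.604, 0.1689, 0.0749]
tcp_rot: [[0.778, 0.628, 0.0], [0.628, -0.778, 0.0], [0.0, 0.0, -1.0]]
force: [-0.2, 0.2, 0.3]
opening: 0.527
grasp_force: 0.0
```

move_arm --increments '[{"xyz": [0,0,-20],"roll": 0,"grip": 55},{"xyz": [0,0,-35],"roll": 0,"grip": 55},{"xyz": [0,0,-35],"roll": 0,"grip": 55},{"xyz": [0,0,-25],"roll": 0.12,"grip": 55},{"xyz": [-30,0,0],"roll": 0.12,"grip": 55}]'

```text
time_s: 45.13
position: [0.5876, 0.1549, 0.1967]
tcp_rot: [[0.907, 0.421, 0.021], [0.421, -0.907, 0.003], [0.02, 0.006, -1.0]]
force: [2.3, -0.7, -0.2]
opening: 0.55
grasp_force: 0.0
```

move_arm --increments '[{"xyz": [-35,0,0],"roll": 0.12,"grip": 55},{"xyz": [-35,0,0],"roll": 0.12,"grip": 55},{"xyz": [-20,0,0],"roll": 0.12,"grip": 55},{"xyz": [0,0,0],"roll": 0,"grip": 55},{"xyz": [0,0,0],"roll": 0,"grip": 55}]'

```text
time_s: 45.55
position: [0.4934, 0.1231, 0.1902]
tcp_rot: [[0.997, 0.08, 0.001], [0.08, -0.997, 0.0], [0.001, -0.0, -1.0]]
force: [0.3, 0.7, 0.2]
opening: 0.549
grasp_force: 0.0
```

move_arm --increments '[{"xyz": [0,0,0],"roll": 0,"grip": 55},{"xyz": [0,0,0],"roll": 0,"grip": 55}]'

```text
time_s: 45.72
position: [0.4958, 0.1233, 0.1901]
tcp_rot: [[0.997, 0.08, 0.002], [0.08, -0.997, 0.0], [0.002, 0.0, -1.0]]
force: [-0.2, 0.1, -0.6]
opening: 0.549
grasp_force: 0.0
```

```bash
python3 rel.py .5638 -.3798 .0895; python3 - <<'E'
from h import *
im,d,T=shot("wrist","w11.png"); P=cloud("wrist",d,T); c=np.array([.5413,.2421])
for r in bot.trace("bottle1","wrist"):
    q=P[np.array(r["mask"])&(d>0)]; t=np.percentile(q[:,2],95); k=q[q[:,2]>t-.005]; m=(k.min(0)+k.max(0))/2; v=m[:2]-c
    print(round(r["conf"],2),len(q),"top z",t.round(4),m.round(4),"r",np.hypot(*v).round(4),"ang",np.degrees(np.arctan2(v[1],v[0])).round(1))
hsv=cv2.cvtColor(im,cv2.COLOR_RGB2HSV).astype(int); red=(d>0)&((hsv[...,0]<8)|(hsv[...,0]>172))&(hsv[...,1]>120)&(P[...,2]>.08)
u=np.array([np.cos(-.07),np.sin(-.07)]); t=(P[red][:,:2]-c)@u; print("grip along",np.percentile(t,[2,98]) if red.any() else "", red.sum())
E
```

```text
45.7167 [0.4958 0.1233 0.1901] op 0.549 [  1.  24. 100.   0.  55.  87.] [ 27.3 506.9 100.7]
0.97 1095 top z 0.1052 [0.5086 0.1535 0.1032] r 0.0945 ang -110.3
0.93 1035 top z 0.1052 [0.5587 0.1488 0.1043] r 0.0949 ang -79.4
0.62 1835 top z 0.1151 [0.5413 0.2418 0.1161] r 0.0004 ang -93.8
0.57 1286 top z 0.1053 [0.6027 0.1676 0.1035] r 0.0966 ang -50.5
grip along [-0.05303175 -0.02438023] 1063
```

View pics/w11.png

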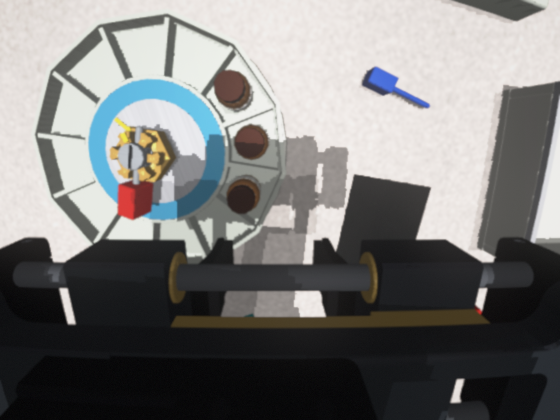

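move_arm --increments '[{"xyz": [2,20,0],"roll": 0,"grip": 50},{"xyz": [2,35,0],"roll": 0,"grip": 50},{"xyz": [2,35,0],"roll": 0,"grip": 50},{"xyz": [2,35,0],"roll": 0,"grip": 50},{"xyz": [2,35,0],"roll": 0,"grip": 50}]'

```text
time_s: 46.23
position: [0.5173, -0.037, 0.1896]
tcp_rot: [[0.997, 0.08, 0.001], [0.08, -0.997, -0.0], [0.001, 0.0, -1.0]]
force: [0.2, 0.2, -0.6]
opening: 0.504
grasp_force: 0.0
```

move_arm --increments '[{"xyz": [2,35,0],"roll": 0,"grip": 50},{"xyz": [2,35,0],"roll": 0,"grip": 50},{"xyz": [2,35,0],"roll": 0,"grip": 50},{"xyz": [2,35,0],"roll": 0,"grip": 50},{"xyz": [2,35,0],"roll": 0,"grip": 50}]'

```text
time_s: 46.65
position: [0.5409, -0.2113, 0.1895]
tcp_rot: [[0.997, 0.079, 0.0], [0.079, -0.997, -0.0], [0.0, 0.0, -1.0]]
force: [0.3, 0.2, -0.0]
opening: 0.501
grasp_force: 0.0
```

move_arm --increments '[{"xyz": [2,35,0],"roll": 0,"grip": 50},{"xyz": [2,35,0],"roll": 0,"grip": 50},{"xyz": [2,35,0],"roll": 0,"grip": 50},{"xyz": [1,35,0],"roll": 0,"grip": 50},{"xyz": [0,31,0],"roll": 0,"grip": 50}]'

```text
time_s: 47.07
position: [0.5614, -0.3819, 0.1892]
tcp_rot: [[0.997, 0.079, 0.001], [0.079, -0.997, -0.001], [0.0, 0.001, -1.0]]
force: [0.3, -0.4, -0.1]
opening: 0.504
grasp_force: 0.0
```

move_arm --increments '[{"xyz": [0,0,0],"roll": 0,"grip": 50},{"xyz": [0,0,30],"roll": 0,"grip": 50},{"xyz": [0,0,25],"roll": 0,"grip": 50},{"xyz": [0,0,0],"roll": 0,"grip": 50},{"xyz": [0,0,0],"roll": 0,"grip": 50}]'

```text
time_s: 47.48
position: [0.56, -0.378, 0.1329]
tcp_rot: [[0.997, 0.079, -0.003], [0.079, -0.997, 0.003], [-0.003, -0.003, -1.0]]
force: [-0.1, 0.1, 0.4]
opening: 0.499
grasp_force: 0.0
```

```bash
python3 rel.py .5635 -.380 .0895
```

```text
47.4833 [ 0.56   -0.378   0.1329] op 0.499 [-43.  40.  78.   0.  62.  42.] [ 3.5  2.4 43.3]
```

move_arm --increments '[{"xyz": [2,1,20],"roll": 0,"grip": 50},{"xyz": [0,0,15],"roll": 0,"grip": 50},{"xyz": [0,0,8],"roll": 0,"grip": 50},{"xyz": [0,0,0],"roll": 0,"grip": 50},{"xyz": [0,0,0],"roll": 0,"grip": 0}]'

```text
time_s: 47.9
position: [0.5634, -0.3802, 0.0928]
tcp_rot: [[0.997, 0.079, 0.001], [0.079, -0.997, -0.001], [0.001, 0.001, -1.0]]
force: [-0.5, -0.7, 0.6]
opening: 0.475
grasp_force: 0.0
```

move_arm --increments '[{"xyz": [0,0,0],"roll": 0,"grip": 0},{"xyz": [0,0,0],"roll": 0,"grip": 0},{"xyz": [0,0,0],"roll": 0,"grip": 0},{"xyz": [0,0,0],"roll": 0,"grip": 0},{"xyz": [0,0,0],"roll": 0,"grip": 0}]'

```text
time_s: 48.32
position: [0.5629, -0.3804, 0.0923]
tcp_rot: [[0.997, 0.079, 0.001], [0.079, -0.997, -0.001], [0.001, 0.001, -1.0]]
force: [-0.2, 1.5, 2.6]
opening: 0.14
grasp_force: 30.6
```

move_arm --increments '[{"xyz": [0,0,0],"roll": 0,"grip": 0},{"xyz": [0,0,0],"roll": 0,"grip": 0},{"xyz": [0,0,0],"roll": 0,"grip": 0}]'

```text
time_s: 48.57
position: [0.5629, -0.3803, 0.0923]
tcp_rot: [[0.997, 0.079, 0.001], [0.079, -0.997, -0.001], [0.001, 0.001, -1.0]]
force: [-0.5, -0.7, 3.8]
opening: 0.133
grasp_force: 30.0
```

move_arm --increments '[{"xyz": [0,-6,0],"roll": 0,"grip": 0},{"xyz": [0,-15,0],"roll": 0,"grip": 0},{"xyz": [0,-15,0],"roll": 0,"grip": 0},{"xyz": [0,-15,0],"roll": 0,"grip": 0},{"xyz": [0,-15,0],"roll": 0,"grip": 0}]'

```text
time_s: 48.98
position: [0.5577, -0.313, 0.0923]
tcp_rot: [[0.997, 0.079, 0.001], [0.079, -0.997, -0.001], [0.001, 0.001, -1.0]]
force: [-0.6, -1.2, 5.2]
opening: 0.131
grasp_force: 30.0
```

move_arm --increments '[{"xyz": [0,-15,0],"roll": 0,"grip": 0},{"xyz": [0,-15,0],"roll": 0,"grip": 0},{"xyz": [0,-15,0],"roll": 0,"grip": 0},{"xyz": [0,-12,0],"roll": 0,"grip": 0},{"xyz": [0,-8,0],"roll": 0,"grip": 0}]'

```text
time_s: 49.4
position: [0.5525, -0.2468, 0.0923]
tcp_rot: [[0.997, 0.08, 0.001], [0.08, -0.997, 0.0], [0.001, -0.0, -1.0]]
force: [-0.2, -0.9, 5.3]
opening: 0.137
grasp_force: 30.0
```

move_arm --increments '[{"xyz": [0,-4,0],"roll": 0,"grip": 0},{"xyz": [0,0,0],"roll": 0,"grip": 0},{"xyz": [0,0,0],"roll": 0,"grip": 0}]'

```text
time_s: 49.65
position: [0.5522, -0.2428, 0.0923]
tcp_rot: [[0.997, 0.08, 0.0], [0.08, -0.997, 0.002], [0.0, -0.001, -1.0]]
force: [-0.2, 1.5, 7.1]
opening: 0.134
grasp_force: 30.0
```

move_arm --increments '[{"xyz": [0,-3,0],"roll": 0,"grip": 0},{"xyz": [0,0,0],"roll": 0,"grip": 0},{"xyz": [0,0,0],"roll": 0,"grip": 0}]'

```text
time_s: 49.9
position: [0.552, -0.2405, 0.0923]
tcp_rot: [[0.997, 0.079, 0.001], [0.079, -0.997, 0.001], [0.001, -0.001, -1.0]]
force: [0.6, 1.1, 5.6]
opening: 0.129
grasp_force: 30.0
```

move_arm --increments '[{"xyz": [0,-3,0],"roll": 0,"grip": 0},{"xyz": [0,0,0],"roll": 0,"grip": 0},{"xyz": [0,0,0],"roll": 0,"grip": 0}]'

```text
time_s: 50.15
position: [0.5519, -0.2385, 0.0923]
tcp_rot: [[0.997, 0.079, 0.001], [0.079, -0.997, -0.0], [0.001, 0.001, -1.0]]
force: [0.3, -1.2, 5.8]
opening: 0.136
grasp_force: 30.0
```

move_arm --increments '[{"xyz": [0,-3,0],"roll": 0,"grip": 0},{"xyz": [0,0,0],"roll": 0,"grip": 0},{"xyz": [0,0,0],"roll": 0,"grip": 0}]'

```text
time_s: 50.4
position: [0.5519, -0.2385, 0.0923]
tcp_rot: [[0.997, 0.08, 0.002], [0.08, -0.997, -0.005], [0.001, 0.005, -1.0]]
force: [-0.9, -7.0, 3.6]
opening: 0.137
grasp_force: 30.0
```

move_arm --increments '[{"xyz": [0,2,0],"roll": 0,"grip": 0},{"xyz": [0,0,0],"roll": 0,"grip": 50},{"xyz": [0,0,0],"roll": 0,"grip": 50},{"xyz": [0,0,0],"roll": 0,"grip": 50},{"xyz": [0,0,-20],"roll": 0,"grip": 50}]'

```text
time_s: 50.82
position: [0.5482, -0.2354, 0.1078]
tcp_rot: [[0.997, 0.079, -0.009], [0.079, -0.997, 0.006], [-0.008, -0.007, -1.0]]
force: [0.9, 0.7, 0.0]
opening: 0.352
grasp_force: 0.0
```

move_arm --increments '[{"xyz": [0,0,-35],"roll": 0,"grip": 50},{"xyz": [-20,0,-35],"roll": 0,"grip": 50},{"xyz": [-30,0,-35],"roll": 0,"grip": 50},{"xyz": [0,0,0],"roll": 0,"grip": 50},{"xyz": [0,0,0],"roll": 0,"grip": 50}]'

```text
time_s: 51.23
position: [0.5042, -0.2418, 0.2149]
tcp_rot: [[0.997, 0.078, 0.002], [0.078, -0.997, -0.001], [0.002, 0.001, -1.0]]
force: [0.2, 0.3, 0.2]
opening: 0.495
grasp_force: 0.0
```

move_arm --increments '[{"xyz": [0,0,0],"roll": 0,"grip": 50},{"xyz": [0,0,0],"roll": 0,"grip": 50},{"xyz": [0,0,0],"roll": 0,"grip": 50}]'

```text
time_s: 51.48
position: [0.5043, -0.2414, 0.2115]
tcp_rot: [[0.997, 0.079, -0.003], [0.079, -0.997, 0.002], [-0.002, -0.002, -1.0]]
force: [0.2, 0.2, -0.0]
opening: 0.501
grasp_force: 0.0
```

```bash
python3 bot.py w12.png; python3 - <<'E'
from h import *
im,d,T=shot("scene","s12.png")
for l in ("bottle1","pin","rinse","beaker","tube_rack"): print(l,spots(l,"scene",T))
E
```

```text
51.4833 [ 0.5043 -0.2414  0.2115] yaw_y -85.46 [-37.   26.   92.2   0.   62.   48.4]
dark [269 128  11  63 688] [ 0.5526 -0.2383  0.1038] ((552.1045532226562, -238.3257293701172), (56.95940017700195, 9.47948932647705), 4.6533403396606445)
dark [498 132  27  59 968] [ 0.5714 -0.475   0.0935] ((571.0462036132812, -476.7127685546875), (57.599822998046875, 12.093777656555176), 4.525224208831787)
bottle1 [(0.67, [0.5691, 0.1439, 0.0831]), (0.6, [0.6163, 0.166, 0.0859])]
pin [(0.65, [0.6376, 0.0121, 0.0193])]
rinse [(0.59, [0.787, 0.2213, 0.0746])]
beaker [(0.7, [0.7596, -0.2787, 0.0574])]
tube_rack [(0.64, [0.7762, -0.0598, 0.0436])]
```

View pics/w12.png

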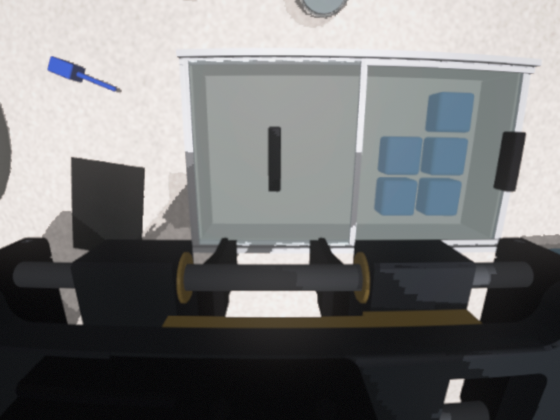

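```bash
python3 -c "
from rig import bot
print(bot.hand_in())"
```

```text
the job is handed in; nothing more can be done
None
```

The job is handed in, with no verdict returned: the nut is past tight and lined up, the pin is through with its grip drooping about 7° against the nut, the cooler's three bottles stand in separate pockets, and the upper window is shut to its stop.

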